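Hold a jig block home against a sprung stop

TASK

Act as the fitter's third hand: lay the steel jig block flat in the guide channel of the fixture, slide it lengthwise under the bridge and push it squarely against the sprung stop until the stop's pointer stands between the two pairs of fins (about 10 newtons). Push smoothly, never so hard that the stop bottoms out, and leave the tin, bush and hex key where they are. Finish while the gripper still holds the block pressed there; do not let go.

Things in the scene. Friction and masses are not known exactly. Their poses are not given: they have to be found in the camera images.
- fixture: Setting fixture, fixed to the bench ahead of the robot, stop end away from it, turned up to 20 degrees: steel base plate 230 x 94 x 6 mm (x -40 to 190), guide channel, bridge, spring housing. Origin: plate underside, centre line, at the mouth; x runs from mouth to stop (push direction), z up. Between it and the robot a fixed bar, top 112 mm high, runs across the bench (x 0.47 to 0.49 m): carry the block over it.
- mouth (a point): Mouth of the channel, on its floor (fixture x 0, y 0, z 6). Two aluminium rails from x 0 to 102, 48 mm apart, tops at z 16: the block fits with 2 mm play a side. At x -30 to 0 the rails flare outward to about 70 mm. The channel is open above up to the bridge; behind x -40 is bare bench 6 mm lower.
- bridge (a point): Centre of the underside of the bridge (fixture x 95, y 0, z 45), an aluminium strap 14 mm wide along x (88 to 102), 80 mm across, 6 mm thick (top z 51), on legs at y +-26 to 40. The block passes under it with 4 mm to spare; fingers do not.
- pad_face (a point): Centre of the stop pad's face at which the block pushes; moves with the pad. At rest at fixture x 104, y 0, z 26.5; the pad is 36 mm wide and 36 high (z 8 to 44) and faces -x. A pointer on an arm from the pad's top stands 40 mm behind the face.
- stop (a joint): Travel of the sprung stop along fixture +x, in m: 0 at rest, hard end at 0.020. The spring gives 1 N per mm (10 N at 0.010). The pointer (upright blade, top z 56) stands between the two pairs of upright fins on top of the grey housing at values 0.006 to 0.014 and midway at 0.010. Springs back when released.
- block: Drilled grey steel jig block, 44 x 70 x 35 mm (x, y, z), about 0.4 kg, lying flat on the bench. Origin: centre of its underside; y is its long axis, z up. In the channel its long axis lies along the channel, either end first, underside on the plate (6 mm above the bench). With the stop at 0.010 its leading end is at fixture x 114, its rear end at x 44.
- tin: Bystander: blue flux tin with a pale lid, 75 mm across, 50 mm high. Origin: centre of its underside.
- bush: Bystander: bronze bush, 22 mm across, 22 mm high, standing. Origin: centre of its underside.
- hex_key: Bystander: black hex key, 35 x 88 x 6 mm, lying flat. Origin: centre of its underside.
There are look-alikes about, which are no part of the job. Of the things that look like the block, take the one that is farthest to the robot's right at the start.

How it is judged (in metres and radians):
On the way, in this order (a step that is already met when the one before it is completed fails the run):
1. the block lies flat in the channel, squarely, its leading end under the bridge and short of the stop (y of block in the frame of fixture between -0.004 and 0.004 m and z of block in the frame of fixture below 0.009 m and angle between the y axis of block and the x axis of fixture, either way round below 0.1 rad and angle between block's own z axis and vertical below 0.06 rad and x of block in the frame of fixture above 0.054 m and value of joint stop below 0.003 m), for 0.05 s.
2. the gripper keeps the block pressed on the stop with the pointer between the fins (y of block in the frame of fixture between -0.004 and 0.004 m and z of block in the frame of fixture below 0.009 m and angle between the y axis of block and the x axis of fixture, either way round below 0.1 rad and angle between block's own z axis and vertical below 0.06 rad and value of joint stop between 0.006 and 0.014 m and x of block in the frame of pad_face above -0.0375 m and contact force between the fingers and block above 1 N and contact force between block and stop between 5 and 15 N), for 1 s.
At the end, for the whole second after the job is handed in: The block lies flat and square in the channel (4 mm of the centre line, 0.1 rad, 3 mm of the plate), its end on the stop pad within 2.5 mm, pressing it with 5 to 15 N so that the stop stands still at 6 to 14 mm of travel, and the gripper still touches the block with over 1 N (all of step 2 and linear speed of block below 0.01 m/s and velocity of joint stop between -0.01 and 0.01 m/s); the arm keeps its last pose, push and grip.
It fails at once if the stop is driven to its hard end (value of joint stop above 0.019 m).
It fails at once if the tin is disturbed (distance of tin from where it was at the start of the episode above 0.015 m).
It fails at once if the bush is disturbed (distance of bush from where it was at the start of the episode above 0.015 m).
It fails at once if the hex key is disturbed (distance of hex_key from where it was at the start of the episode above 0.015 m).
It also fails if it takes over 45 s, if anything falls off the work surface, if the arm or the gripper's body presses on something with over 40 N, if the wrist force passes 120 N, or if a joint passes its speed limit or range.

ROBOT

A 7-joint arm with a two-finger parallel gripper is mounted at the origin on a cart in front of the work surface, level with it; the furniture and walls round the work are solid. World frame = base frame: x ahead of the robot, y to its left, z up, the work surface at z = 0. Lengths are in mm, angles in rad, forces in N, time in s.
With the tool pointing down it reaches from about 350 to 900 mm from the base axis. Payload 19.9 kg.
Tool frame: the origin (TCP) lies midway between the tips of the shut fingers; the grasp point (between the pads) lies r.hold_point_z behind it (r.hold_point_z is the distance from the TCP to the grasp point, in mm); x points along the fingers, y is the direction in which the jaws open and shut, and the axes are right-handed (so a half turn about x gives the same grasp; the last joint's range is limited). The gripper opens to 94 mm and grips with 3 to 60 N. Pads are 16 mm wide; open, the fingers measure 119 mm over their backs; the gripper's body (75 mm by 177 mm) begins 78 mm behind the grasp point.
Start: joints at [-1.381, 0.417, -0.01, 1.614, 0.005, 1.111, -0.053], TCP at [143.573, 608.261, 165.425] pointing down, gripper open.
Joint ranges: [-2.81, 2.81], [-0.39, 2.02], [-1.27, 1.25], [0.06, 2.57], [-1.19, 4.33], [0.19, 2], [-2.82, 2.82]. Speed limits (rad/s): [1.89, 1.89, 2.39, 2.39, 3.01, 3.01, 3.01].

INTERFACE

Orientations are given as a unit quaternion [w, x, y, z].
In Python, from rig import readout, viewer, r, finder gives the robot as it stands.
- The arm moves only by the tool jog_arm, never from a script. Its argument "plan" is one flat list of numbers, 7 for each row, row after row: the shift along the tool's x, y, z in units of 0.2 m (1.0 is 0.2 m), then the turn, a rotation vector about the tool's x, y, z in units of 180 degrees (1.0 is 180 degrees), then the gripper's target within -1 to 1 (shut at 1, half-way at 0, fully open at -1). In form: [dx, dy, dz, ax, ay, az, claw, dx, dy, dz, ax, ay, az, claw, ...]. A call has 1 to 5 rows; each row is the pose to reach, as a shift and turn from the pose commanded when the call began, along the tool's axes at that moment, turning the shorter way round; what a row does not reach only later rows make up. A row lasts 1/10 s, in which the tool goes at most 50 mm and 8.59 degrees, less where a joint would pass 70% of its speed; a pose out of reach is approached as far as the arm can. A call with a number of a shift or a turn outside -1 to 1 is refused whole. A call with a gripper value outside its range is refused whole. The fingers move at their own pace and stop on an object; "newtons" is the grip in N (left out, the last holds). Time passes only in rows, so rows that repeat a pose let the fingers close. It gives the time, the measured TCP pose, the force and the opening at its end, in the units of the state.
- readout.get_state(): the state, without advancing time (a new reading comes with each control period).
- viewer.read_camera(name): name is "scene" or "top" or "wrist"; returns the picture (480x640x3 uint8, red, green, blue); there is no depth.
- viewer.camera_params(name): a dict with "vfov" (degrees; the focal length in pixels is half the picture's height over the tangent of half this angle, whatever the lens; pixels are square), "cx", "cy" (the principal point, pixels), "origin" and "attitude" of the camera in the world; the wrist camera has in their place "hand_eye" (4x4, takes a point from camera to tool coordinates, whose origin is the TCP and whose axes are the tool frame's). Camera axes: x right, y up, looking along -z (the intrinsics and any distortion apply to the point x, -y, -z); pixel columns grow to the right and rows downward; lengths in mm; the calibration is good to about 2 mm. A picture is of the moment at which its call begins: read the wrist's pose just before it. camera_params takes no time and is no camera call.
- r.close_job(): hands the job in, once; it reports no verdict.
Trained networks look in the newest picture that a camera, given by its name, has taken for a name from the list of things; names that differ only in an ending like _2 or _b are one class to them, and where a whole thing is asked for, a point or a joint stands for the part that bears it (a point fixed in the world has none). Each returns a list of dicts, best first, with "conf" (0 to 1); they miss things now and then, are a little off and sometimes report something else, mostly with a low value. They report only what shows in the picture. A call takes as long as a camera call. They do not tell look-alikes from the thing itself.
- finder.trace(target, camera): "region" (480x640 bool, what is visible of it).
- finder.pinpoint(target, camera): "location" ([x, y, z] in mm, in the coordinates of the camera as it stood for that picture, good to about 4 mm: a listed point, or the origin of a listed thing).
The state is a dict: "t": time; "joint_pos": joint angles; "dq": joint speeds; "tau": joint torques, N m; "ee_pos": TCP position; "tool_rot": TCP orientation; "force": force on the tool from outside, world axes, zero at the start; "torque": the same for the moment, N m; "gripper_width": finger opening in mm.
Only numpy, scipy, OpenCV 4.12 (cv2) and the standard library are available. Lean on these libraries where they do the work, as an engineer would, in place of code of your own. Each camera call takes 0.05 s, during which the arm holds its last target.

## Working session

There is one attempt and no reset: what is moved stays moved. The work goes in short steps, Python scripts to look and compute and a tool call to move; the robot and the scene stay as the last step left them, time stands still between calls to the robot, and variables do not carry over. Pictures are saved under pics/ and viewed, and the job is handed in when it is done.

Besides the shell and the picture viewer there is one more tool, called as name(argument=value, ...), one argument or row to a line, values as JSON. jog_arm: Moves the arm, as the interface text tells. Its arguments: {"type":"object","properties":{"plan":{"type":"array","items":{"type":"number"}},"newtons":{"type":"number"}},"required":["plan"]}

```bash
ls; mkdir -p pics
python3 - <<'E'
from rig import readout, viewer, r, finder
import cv2,json
s=readout.get_state()
for k,v in s.items(): print(k,v)
print(r.hold_point_z)
for n in ["scene","top","wrist"]:
    print(n,viewer.camera_params(n))
    im=viewer.read_camera(n); cv2.imwrite(f'pics/{n}0.png',im[:,:,::-1])
E
```

```text
pics
t 0.0
joint_pos [-1.38045705  0.41799349 -0.01030101  1.61415663  0.00473425  1.11073817
 -0.05299702]
dq [ 0.00033208  0.0004658   0.00026853 -0.00019851  0.0011754   0.00035046
  0.00080114]
tau [ 9.86114537e-04 -8.51307106e+01  6.39102682e-01 -4.25961900e+01
 -4.89160395e-02  1.90342072e-02  1.16403871e-04]
ee_pos [143.534008   607.84780642 164.8205551 ]
tool_rot [ 0.70235431  0.08132549  0.70236996 -0.08222545]
force [ 0.02452619 -0.34718234 -0.26926792]
torque [-0.03356794 -0.00422571 -0.01895362]
gripper_width 94.37467508724058
18.8
scene {'vfov': 51.74041562033497, 'cx': 316.657659258447, 'cy': 235.92266408377273, 'origin': array([ 195.46892238, -807.91352486,  503.37081234]), 'attitude': array([ 0.82734236,  0.49784987, -0.13798435, -0.22047778])}
top {'vfov': 48.897806193684175, 'cx': 316.3796618793214, 'cy': 236.52400256331768, 'origin': array([ 441.34939385,  -68.21465403, 1242.86981929]), 'attitude': array([ 0.70891462,  0.05343452, -0.05902831, -0.70078561])}
wrist {'vfov': 67.9878806258202, 'cx': 323.2362582485665, 'cy': 239.1218592329644, 'hand_eye': array([[-1.27355135e-03,  2.83781048e-01, -9.58888260e-01,
        -2.18945445e+02],
       [ 9.99999024e-01,  9.12762939e-04, -1.05802243e-03,
        -6.99563761e-01],
       [ 5.74990953e-04, -9.58888671e-01, -2.83781933e-01,
        -8.39220640e+01],
       [ 0.00000000e+00,  0.00000000e+00,  0.00000000e+00,
         1.00000000e+00]])}
```

View pics/top0.png

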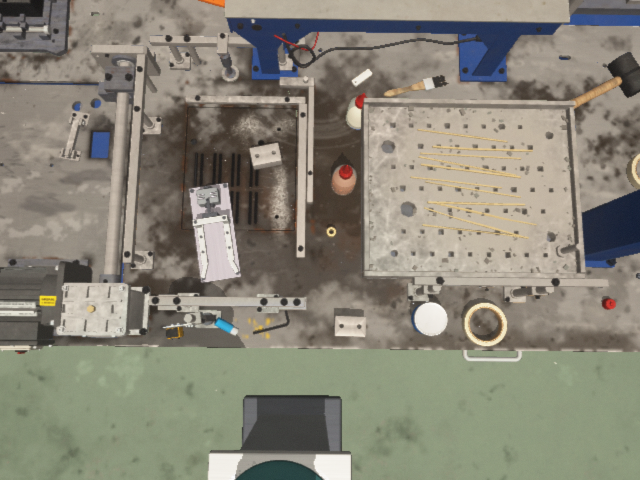

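View pics/scene0.png

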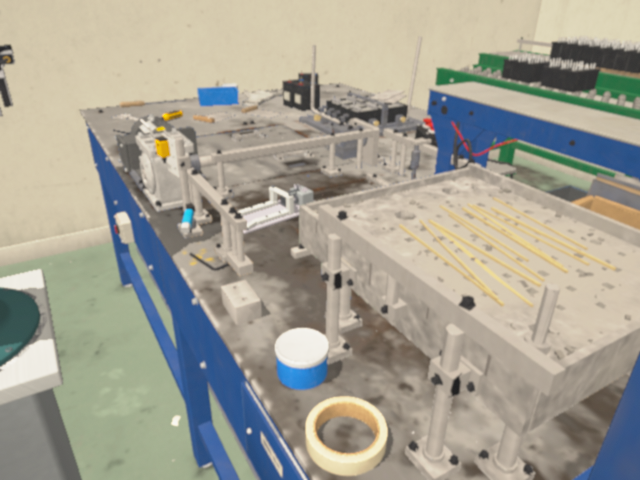

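The look-alikes of the block are the drilled block at top px (265,156) and the one at top px (350,325). The second is farther to the robot's right (-y), so I choose it and check it in a close crop.

```bash
cat > h.py <<'E'
from rig import readout, viewer, r, finder
import cv2, numpy as np
from scipy.spatial.transform import Rotation as R
def q2R(q): return R.from_quat([q[1],q[2],q[3],q[0]]).as_matrix()
def cam(name, st=None):
    p=viewer.camera_params(name); f=240/np.tan(np.radians(p['vfov']/2))
    if 'origin' in p: return f,p['cx'],p['cy'],q2R(p['attitude']),np.array(p['origin'])
    st=st or readout.get_state(); Rt=q2R(st['tool_rot']); H=p['hand_eye']
    return f,p['cx'],p['cy'],Rt@H[:3,:3],Rt@H[:3,3]+st['ee_pos']
def proj(c,P):
    f,cx,cy,Rm,o=c; q=(np.atleast_2d(P)-o)@Rm
    return np.stack([cx+f*q[:,0]/-q[:,2], cy-f*q[:,1]/-q[:,2]],1)
def back(c,uv,z):
    f,cx,cy,Rm,o=c; uv=np.atleast_2d(uv).astype(float)
    d=np.stack([(uv[:,0]-cx)/f,-(uv[:,1]-cy)/f,-np.ones(len(uv))],1)@Rm.T
    return o+d*((z-o[2])/d[:,2])[:,None]
def w(c,p): return c[3]@np.array(p)+c[4]
E
python3 - <<'E'
from h import *
c=cam('top'); cs=cam('scene')
print(proj(c,[[143,608,165],[0,0,0],[480,0,112]]))
im=viewer.read_camera('top')
for t in ['block','fixture','mouth','bridge','pad_face','tin','bush','hex_key']:
    for d in finder.pinpoint(t,'top')[:3]:
        W=w(c,d['location']); print(t,round(d['conf'],2),W.round(0),proj(c,W).round(0))
im=viewer.read_camera('scene')
for t in ['block','mouth','bridge','pad_face','fixture']:
    for d in finder.pinpoint(t,'scene')[:3]:
        W=w(cs,d['location']); print('S',t,round(d['conf'],2),W.round(0),proj(cs,W).round(0))
im=cv2.imread('pics/top0.png')
a=cv2.resize(im[290:350,300:400],None,fx=6,fy=6,interpolation=cv2.INTER_CUBIC)
cv2.imwrite('pics/c1.png',a)
a=cv2.resize(im[175:295,170:270],None,fx=5,fy=5,interpolation=cv2.INTER_CUBIC)
cv2.imwrite('pics/c2.png',a)
E
```

```text
[[-42.88346051 474.97592133]
 [278.07729306 524.91578142]
 [279.81017047 302.49872917]]
block 0.79 [ 435. -151.    3.] [[347. 324.]]
block 0.75 [833.  47.  -2.] [[266. 159.]]
fixture 0.59 [574. 155.  -1.] [[218. 263.]]
mouth 0.75 [572. 154.   6.] [[218. 264.]]
bridge 0.72 [670. 166.  44.] [[211. 220.]]
pad_face 0.53 [678. 172.  28.] [[210. 218.]]
tin 0.86 [ 451. -331.    2.] [[425. 318.]]
bush 0.37 [ 651. -117.   -3.] [[333. 233.]]
bush 0.18 [ 433. -152.    5.] [[348. 325.]]
hex_key 0.56 [572. 153.   5.] [[218. 264.]]
hex_key 0.53 [434.  34.  -5.] [[268. 324.]]
S block 0.65 [ 431. -156.    2.] [[241. 309.]]
S bridge 0.82 [668. 170.  45.] [[280. 194.]]
S pad_face 0.63 [680. 173.  27.] [[284. 199.]]
S pad_face 0.46 [ 451. -333.    3.] [[302. 369.]]
S fixture 0.68 [575. 152.  -1.] [[248. 222.]]
```

View pics/c1.png

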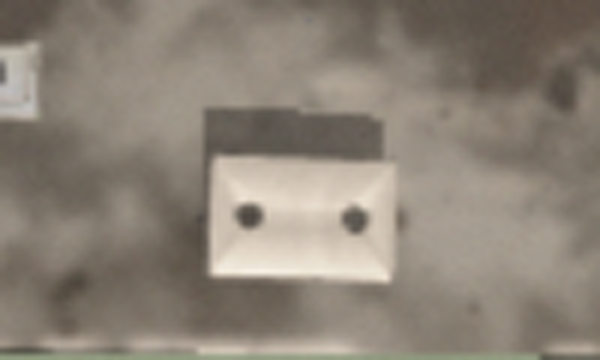

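View pics/c2.png

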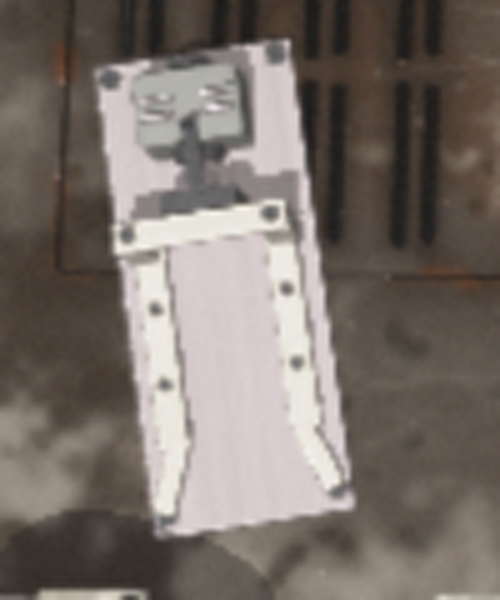

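View pics/wrist0.png

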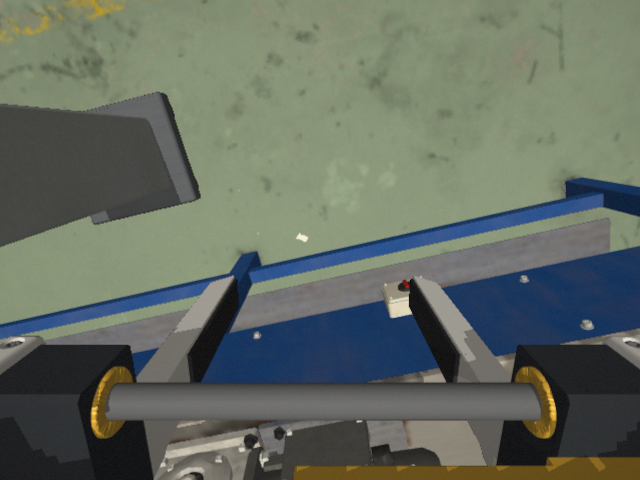

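The crop shows the two-hole steel block at top px (335–365, 316–337), long axis nearly along world y. Next I refine the geometry and the obstacles.

```bash
python3 - <<'E'
from h import *
c=cam('top'); cs=cam('scene')
pl=np.array([[97,70],[288,40],[353,508],[160,536]])/5+[170,175]
P=back(c,pl,6)[:,:2]; print('plate',P.round(1), [np.linalg.norm(P[i]-P[(i+1)%4]).round(1) for i in range(4)])
ax=((P[0]+P[1])-(P[2]+P[3]))/2; print('yaw',np.degrees(np.arctan2(ax[1],ax[0])), 'rear mid',(P[2]+P[3])/2,'front mid',(P[0]+P[1])/2)
bt=np.array([[212,156],[395,160],[392,282],[209,276]])/6+[300,290]
B=back(c,bt,35)[:,:2]; print('block',B.round(1),B.mean(0),[np.linalg.norm(B[i]-B[(i+1)%4]).round(1) for i in range(4)])
a=B[0]+B[3]-B[1]-B[2]; print('long axis yaw',np.degrees(np.arctan2(a[1],a[0])))
print('bar right end',back(c,[[306,302],[306,297],[306,308]],112).round(0))
# tray corner triangulation
for u,v in [((362,275),(302,212)),((362,102),(478,168)),((306,302),(238,262))]:
    best=min(np.arange(0,300,5),key=lambda z:np.linalg.norm(proj(cs,back(c,[u],z))-v)); print(u,best,back(c,[u],best),proj(cs,back(c,[u],best)))
s=readout.get_state(); print(q2R(s['tool_rot']).round(3),s['t'])
d=finder.trace('block','top')
E
python3 - <<'E'
import cv2
im=cv2.imread('pics/scene0.png')
cv2.imwrite('pics/c3.png',cv2.resize(im[120:360,140:400],None,fx=2.5,fy=2.5,interpolation=cv2.INTER_CUBIC))
E
```

```text
plate [[751.9 229.4]
 [768.  138.3]
 [542.8  99.5]
 [528.7 189.1]] [np.float64(92.5), np.float64(228.5), np.float64(90.7), np.float64(226.9)]
yaw 10.010299147337552 rear mid [535.73986036 144.27695136] front mid [759.94668893 183.85222093]
block [[ 453.7 -121.6]
 [ 453.  -190.7]
 [ 407.7 -189.4]
 [ 409.2 -120.7]] [ 430.87856936 -155.61027021] [np.float64(69.1), np.float64(45.3), np.float64(68.7), np.float64(44.5)]
long axis yaw 89.07521482484384
bar right end [[482. -56. 112.]
 [492. -56. 112.]
 [469. -56. 112.]]
(362, 275) 165 [[ 535.90517537 -170.01328011  165.        ]] [[298.67149527 212.46993616]]
(362, 102) 170 [[ 907.52055506 -170.61138332  170.        ]] [[467.48086974 170.76481593]]
(306, 302) 30 [[484.59708498 -54.73869942  30.        ]] [[245.79972959 260.75734359]]
[[ 0.     0.23   0.973]
 [-0.     0.973 -0.23 ]
 [-1.    -0.     0.   ]] 0.9
```

View pics/c3.png

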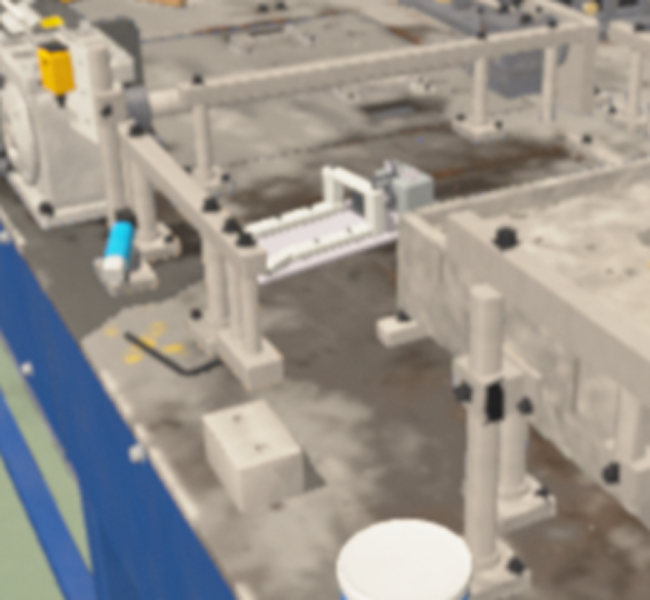

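```bash
cat >> h.py <<'E'
def goto(x,y,z,yaw):
    s=readout.get_state(); Rt=q2R(s['tool_rot']); p=s['ee_pos']
    a=np.radians(yaw); G=np.array([[0,np.cos(a),np.sin(a)],[0,np.sin(a),-np.cos(a)],[-1,0,0]])
    d=Rt.T@(np.array([x,y,z])-p)/200; rv=R.from_matrix(Rt.T@G).as_rotvec()/np.pi
    cur=np.degrees(np.arctan2(Rt[1,1],Rt[0,1]))
    print('t %.2f'%s['t'],'at',p.round(1),'yaw %.2f'%cur,'w %.1f'%s['gripper_width'],'F',s['force'].round(1),'T',s['torque'].round(2))
    print('-> row',np.r_[d,rv].round(4))
E
python3 - <<'E'
from h import *
goto(300,330,260,38)
E
```

```text
t 0.95 at [143.6 608.3 165.4] yaw 76.72 w 93.9 F [ 0.3  0.5 -0.2] T [ 0.02  0.   -0.03]
-> row [-0.4727 -1.1745  1.0809  0.2151  0.      0.    ]
```

jog_arm(
  plan=[-0.4,-0.9,0.83,0.16,0,0,-1,-0.4,-0.9,0.83,0.16,0,0,-1,-0.4,-0.9,0.83,0.16,0,0,-1,-0.4,-0.9,0.83,0.16,0,0,-1,-0.4,-0.9,0.83,0.16,0,0,-1],
)

```text
t: 1.45
ee_pos: [260.8, 399.5, 243.8]
tool_rot: [0.66, 0.255, 0.66, -0.254]
force: [1.5, -0.1, -0.1]
gripper_width: 93.8
```

```bash
python3 -c "
from h import *
goto(400,150,250,10)"
```

```text
t 1.45 at [260.8 399.5 243.8] yaw 47.79 w 93.8 F [ 1.5 -0.1 -0.1] T [-0.06 -0.    0.02]
-> row [-3.1700e-02 -4.5640e-01  1.3535e+00  2.1000e-01 -1.0000e-04 -1.0000e-04]
```

jog_arm(
  plan=[0,-0.36,1,0.16,0,0,-1,0,-0.36,1,0.16,0,0,-1,0,-0.36,1,0.16,0,0,-1,0,-0.36,1,0.16,0,0,-1,0,-0.36,1,0.16,0,0,-1],
)

```text
t: 1.95
ee_pos: [362.3, 209.6, 243.5]
tool_rot: [0.575, 0.413, 0.575, -0.412]
force: [-0.7, 0.8, 0.3]
gripper_width: 94.1
```

```bash
python3 -c "
from h import *
goto(425,-60,250,0)"
```

```text
t 1.95 at [362.3 209.6 243.5] yaw 18.68 w 94.1 F [-0.7  0.8  0.3] T [-0.04  0.07 -0.01]
-> row [-3.3100e-02 -1.3490e-01  1.3776e+00  1.0380e-01 -2.0000e-04 -3.0000e-04]
```

jog_arm(
  plan=[0,-0.1,1,0.109,0,0,-1,0,-0.1,1,0.109,0,0,-1,0,-0.1,1,0.109,0,0,-1,0,-0.1,1,0.109,0,0,-1,0,-0.1,1,0.109,0,0,-1],
)

```text
t: 2.45
ee_pos: [407.8, 13.4, 243.6]
tool_rot: [0.496, 0.504, 0.496, -0.503]
force: [0.5, 0.5, -0.5]
gripper_width: 93.7
```

```bash
python3 -c "
from h import *
goto(431,-141,200,-0.9)"
```

```text
t 2.45 at [407.8  13.4 243.6] yaw -0.87 w 93.7 F [ 0.5  0.5 -0.5] T [-0.01  0.07 -0.01]
-> row [ 2.177e-01  1.274e-01  7.702e-01  1.000e-04 -1.000e-04 -4.000e-04]
```

jog_arm(
  plan=[0.15,0.127,0.65,0,0,0,-1,0.15,0.127,0.65,0,0,0,-1,0.15,0.127,0.65,0,0,0,-1,0.15,0.127,0.65,0,0,0,-1],
)

```text
t: 2.85
ee_pos: [431.1, -115.5, 212.6]
tool_rot: [-0.497, -0.503, -0.496, 0.504]
force: [-0.1, 1.2, 0.7]
gripper_width: 93.8
```

```bash
python3 -c "
from h import *
c=cam('wrist');im=viewer.read_camera('wrist');cv2.imwrite('pics/w1.png',im[:,:,::-1])
for d in finder.pinpoint('block','wrist')[:3]: print(d['conf'],w(c,d['location']).round(1))
print(proj(c,[[431,-155,35],[454,-121,35],[408,-121,35],[454,-190,35],[408,-190,35]]))
goto(431,-141,100,-0.9)"
```

```text
0.97 [ 431.3 -154.1   -4. ]
[[324.61134712 243.09915036]
 [344.43858562 214.29878329]
 [304.03800541 214.83548384]
 [344.25506232 270.87171087]
 [305.72083604 271.3544729 ]]
t 2.95 at [ 431.3 -111.9  213. ] yaw -0.54 w 94.0 F [1.2 0.9 0.4] T [-0.03  0.02 -0.02]
-> row [5.651e-01 3.000e-04 1.454e-01 2.000e-03 2.000e-04 2.000e-04]
```

View pics/w1.png

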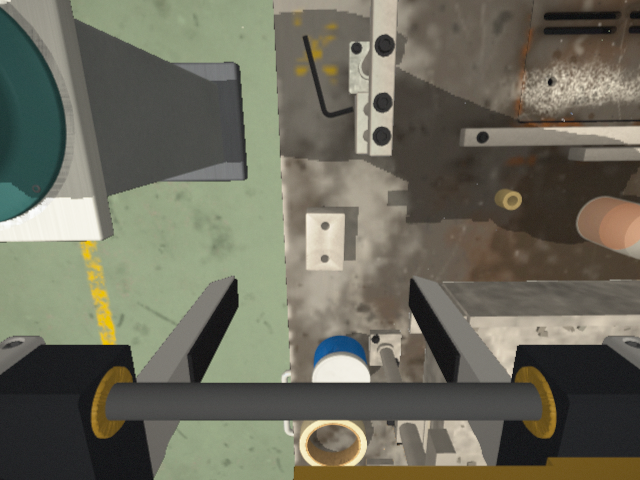

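The wrist picture shows the block at px (306–344, 213–271), holes visible; the projection matches within 1–2 px. The tin is at (340,360) and the tray corner at (440,283).

Run:
```python
from h import *
c=cam('wrist')
im=cv2.imread('pics/w1.png')
print('tray',back(c,[[440,283],[470,316]],165).round(0),back(c,[[470,316]],100).round(0))
a=im[195:285,285:365]; cv2.imwrite('pics/c4.png',cv2.resize(a,None,fx=6,fy=6,interpolation=cv2.INTER_CUBIC))
rg=finder.trace('block','wrist')[0]['region'].astype('uint8')
cn=max(cv2.findContours(rg,0,1)[0],key=cv2.contourArea)
q=cv2.boxPoints(cv2.minAreaRect(cn)); print(q, back(c,q,35).round(1));
```

```text
tray [[ 525. -146.  165.]
 [ 552. -176.  165.]] [[ 582. -212.  100.]]
[[306. 208.]
 [344. 208.]
 [344. 270.]
 [306. 270.]] [[ 410.6 -109.4   35. ]
 [ 453.7 -109.9   35. ]
 [ 454.2 -185.1   35. ]
 [ 408.8 -184.6   35. ]]
```

View pics/c4.png

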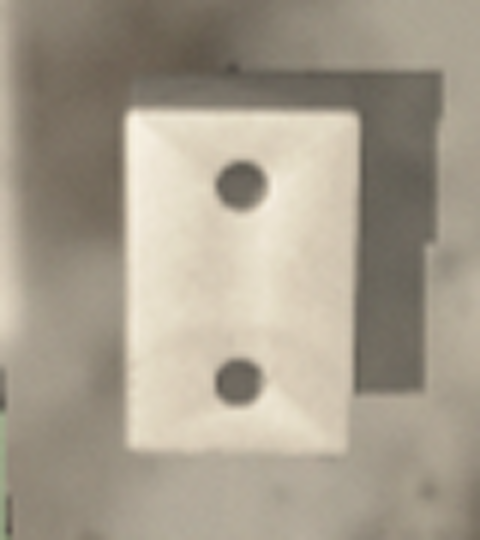

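```bash
python3 -c "
from h import *
c=cam('wrist')
for z in (80,100,110,120,130,140): print(z,back(c,[[440,283]],z).round(0))
goto(430.5,-139.5,60,-0.6)
goto(430.5,-139.5,14.5,-0.6)"
```

```text
80 [[ 555. -182.   80.]]
100 [[ 548. -174.  100.]]
110 [[ 544. -169.  110.]]
120 [[ 541. -165.  120.]]
130 [[ 537. -160.  130.]]
140 [[ 534. -156.  140.]]
t 3.00 at [ 431.4 -111.1  213.1] yaw -0.45 w 93.7 F [ 0.7 -0.   0.7] T [-0.04  0.07 -0.08]
-> row [ 7.656e-01 -3.100e-03  1.420e-01  8.000e-04  0.000e+00  1.000e-04]
t 3.00 at [ 431.4 -111.1  213.1] yaw -0.45 w 93.7 F [ 0.7 -0.   0.7] T [-0.04  0.07 -0.08]
-> row [ 9.931e-01 -3.000e-03  1.420e-01  8.000e-04  0.000e+00  1.000e-04]
```

jog_arm(
  plan=[0,0,0.142,0,0,0,-1,0.2,0,0.142,0,0,0,-1,0.4,0,0.142,0,0,0,-1,0.6,0,0.142,0,0,0,-1,0.75,0,0.142,0,0,0,-1],
)

```text
t: 3.5
ee_pos: [430.7, -138.6, 61.2]
tool_rot: [-0.498, -0.501, -0.499, 0.502]
force: [1.6, 0.7, 1.0]
gripper_width: 94.2
```

```bash
python3 -c "
from h import *
c=cam('wrist');im=viewer.read_camera('wrist');cv2.imwrite('pics/w2.png',im[:,:,::-1])
goto(430.5,-139.5,14.5,-0.6)"
```

```text
t 3.55 at [ 428.8 -138.    58. ] yaw -0.34 w 94.2 F [-4.2  3.4 -6.4] T [0.09 0.34 0.02]
-> row [ 2.176e-01  9.600e-03  7.600e-03  1.400e-03 -2.000e-04  1.700e-03]
```

View pics/w2.png

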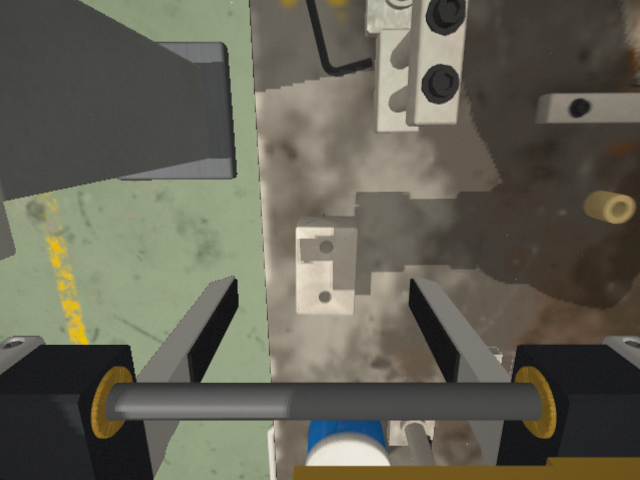

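jog_arm(
  plan=[0,0,0,0,0,0,-1],
)

```text
t: 3.65
ee_pos: [430.3, -139.4, 62.7]
tool_rot: [-0.497, -0.501, -0.499, 0.503]
force: [0.5, 0.6, 0.4]
gripper_width: 94.1
```

jog_arm(
  plan=[0.08,0,0,0,0,0,-1,0.16,0,0,0,0,0,-1,0.24,0,0,0,0,0,-1,0.24,0,0,0,0,0,-1],
)

```text
t: 4.05
ee_pos: [431.6, -139.5, 15.8]
tool_rot: [0.498, 0.502, 0.498, -0.502]
force: [-0.7, -0.3, 0.6]
gripper_width: 93.9
```

```bash
python3 -c "
from h import *
c=cam('wrist');im=viewer.read_camera('wrist');cv2.imwrite('pics/w3.png',im[:,:,::-1])
goto(430.5,-139.5,14.5,-0.6)"
```

```text
t 4.10 at [ 431.9 -139.9   16.5] yaw -0.45 w 93.8 F [ 0.6  0.  -0.3] T [-0.09  0.03  0.03]
-> row [ 0.01   -0.0072 -0.0019  0.0008 -0.0001 -0.0004]
```

View pics/w3.png

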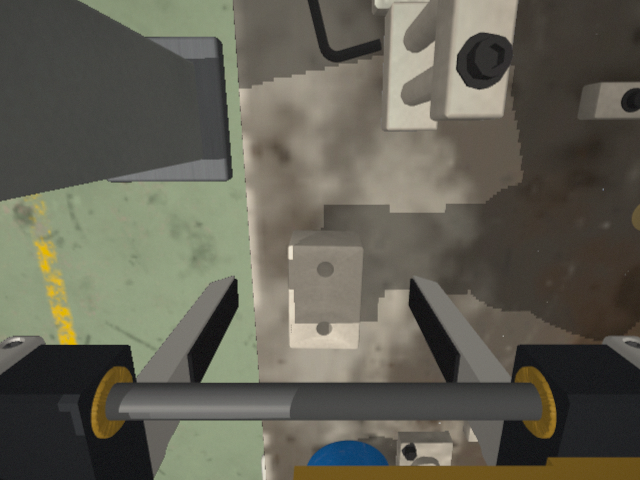

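jog_arm(
  plan=[0.005,0,0,0,0,0,1,0.005,0,0,0,0,0,1,0.005,0,0,0,0,0,1,0.005,0,0,0,0,0,1,0.005,0,0,0,0,0,1],
  newtons=50,
)

```text
t: 4.6
ee_pos: [431.1, -140.4, 14.3]
tool_rot: [0.498, 0.502, 0.498, -0.502]
force: [0.4, -0.1, -0.2]
gripper_width: 57.4
```

jog_arm(
  plan=[0,0,0,0,0,0,1,0,0,0,0,0,0,1,0,0,0,0,0,0,1],
)

```text
t: 4.9
ee_pos: [431.0, -140.4, 14.1]
tool_rot: [-0.498, -0.502, -0.498, 0.502]
force: [-0.3, 0.1, 0.2]
gripper_width: 33.4
```

```bash
python3 -c "
from h import *
c=cam('wrist');im=viewer.read_camera('wrist');cv2.imwrite('pics/w4.png',im[:,:,::-1])
print(proj(c,[[431,-155,35],[454,-121,35],[408,-121,35],[454,-190,35],[408,-190,35]]).round(0))
s=readout.get_state();Rt=q2R(s['tool_rot']);print('tcp px',proj(c,[s['ee_pos']]), 'hold',proj(c,[s['ee_pos']-18.8*Rt[:,0]]))
goto(430.5,-139.5,14.5,-0.6)"
```

```text
[[325. 300.]
 [364. 247.]
 [285. 247.]
 [361. 350.]
 [289. 350.]]
tcp px [[324.80191403 265.51845528]] hold [[324.92214408 276.52157267]]
t 4.95 at [ 431.1 -140.4   14.1] yaw -0.50 w 29.5 F [ 0.2 -0.6 -0.4] T [-0.08  0.06  0.01]
-> row [-0.0019 -0.0028 -0.0045  0.0005  0.     -0.    ]
```

View pics/w4.png

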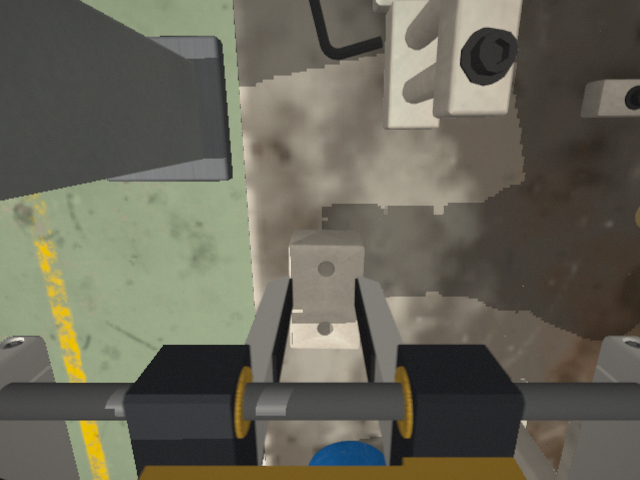

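```bash
python3 -c "
from h import *
c=cam('scene');im=viewer.read_camera('scene');cv2.imwrite('pics/s5.png',im[:,:,::-1])
s=readout.get_state();print(s['gripper_width'],s['ee_pos'],proj(c,[s['ee_pos'],[431,-155,35]]))
cv2.imwrite('pics/s5c.png',cv2.resize(im[170:370,150:350,::-1],None,fx=3,fy=3,interpolation=cv2.INTER_CUBIC))
im=viewer.read_camera('top');cv2.imwrite('pics/t5c.png',cv2.resize(im[230:370,260:440,::-1],None,fx=4,fy=4,interpolation=cv2.INTER_CUBIC))
"
```

```text
25.5486852303322 [ 430.9933784  -140.40879721   14.09930861] [[236.87445859 299.06786701]
 [239.3746547  293.11423691]]
```

View pics/s5c.png

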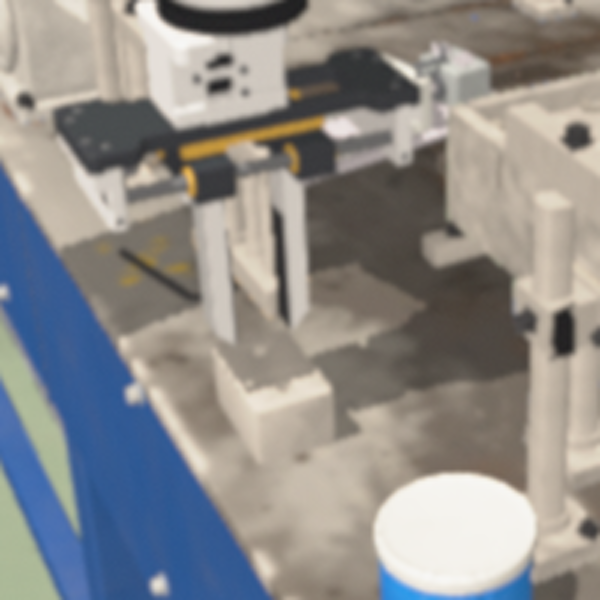

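View pics/t5c.png

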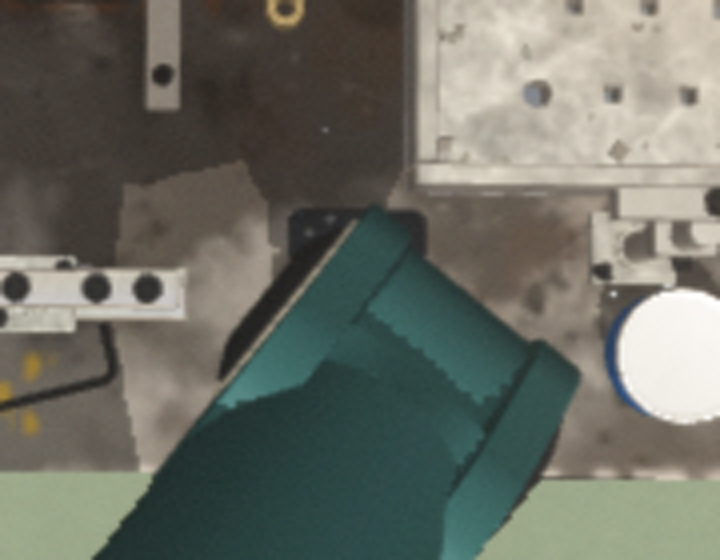

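```bash
python3 -c "
from h import *
c=cam('top');print(proj(c,[[431,-140,110],[431,-140,150],[519,-140,150]]))
c=cam('scene');print(proj(c,[[431-13,-140,z] for z in (14,35,40,50,60)]),'R',proj(c,[[431+13,-140,z] for z in (14,35,40,50,60)]))
print(proj(c,[[x,y,35] for x in (409,453) for y in (-121,-190)]),proj(c,[[431,-140-37,110],[431,-140+37,110]]))
"
```

```text
[[345.5274209  326.58747103]
 [346.76776842 326.78252962]
 [346.84015053 283.62339611]]
[[229.59195687 301.17975129]
 [228.67237304 290.84230286]
 [228.4502086  288.34485414]
 [228.00209316 283.30739032]
 [227.54885686 278.21236059]] R [[243.89126704 296.83788533]
 [243.15125512 286.5932129 ]
 [242.97250988 284.11867663]
 [242.61201552 279.1280183 ]
 [242.24745955 274.08113137]]
[[219.5402583  286.79779287]
 [234.8665509  307.90662427]
 [243.72355105 279.85524892]
 [260.25594821 299.99350753]] [[241.7051718  260.07934624]
 [224.57496829 240.39556261]]
```

The fingers are closing above the block: opening is 25 mm, less than 44, and in the scene crop the tips at about (224,283) and (250,277) correspond to z≈50. So the tips stand higher than the reported TCP. I'll raise, close fully and measure the tips in the wrist picture.

jog_arm(
  plan=[-0.1,0,0,0,0,0,1,-0.25,0,0,0,0,0,1,-0.25,0,0,0,0,0,1,-0.25,0,0,0,0,0,1,-0.25,0,0,0,0,0,1],
)

```text
t: 5.55
ee_pos: [430.7, -140.1, 63.5]
tool_rot: [-0.498, -0.502, -0.498, 0.502]
force: [0.4, -0.6, -0.5]
gripper_width: 0.3
```

```bash
python3 -c "
from h import *
im=viewer.read_camera('wrist');cv2.imwrite('pics/w6.png',im[:,:,::-1])
c=cam('scene');im=viewer.read_camera('scene')
s=readout.get_state();print(s['gripper_width'],s['ee_pos'],[(z,proj(c,[s['ee_pos']+[0,0,z]]).round(0)) for z in (0,10,20,30,40)])
cv2.imwrite('pics/s6c.png',cv2.resize(im[170:330,150:350,::-1],None,fx=3,fy=3,interpolation=cv2.INTER_CUBIC))
"
```

```text
0.22680655983719478 [ 430.53513834 -140.33121893   63.47636528] [(0, array([[235., 275.]])), (10, array([[234., 269.]])), (20, array([[234., 264.]])), (30, array([[233., 259.]])), (40, array([[233., 254.]]))]
```

View pics/w6.png

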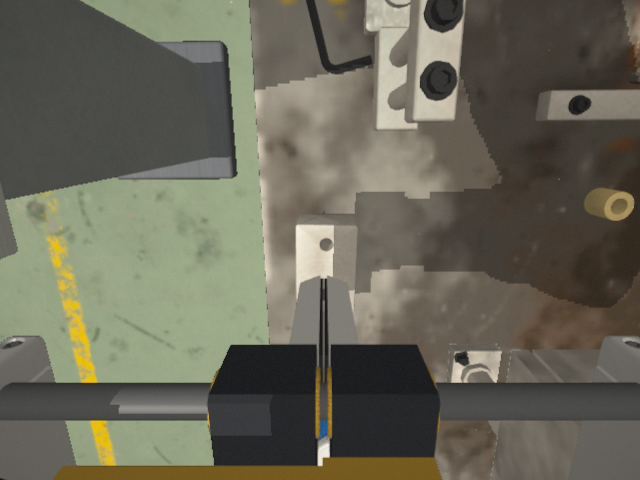

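View pics/s6c.png

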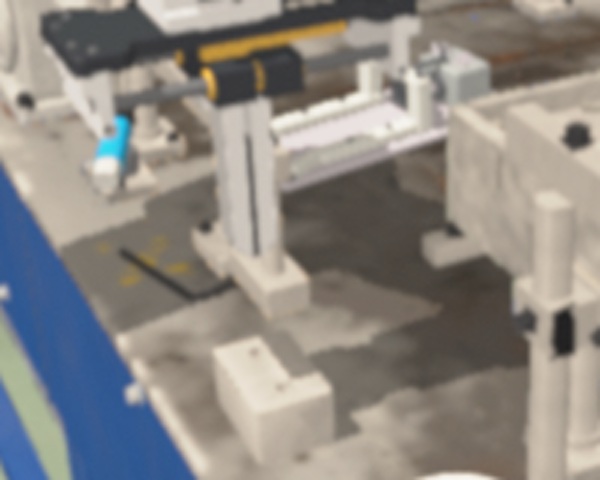

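Run:
```python
from h import *
s=readout.get_state();cw=cam('wrist',s);c=cam('scene')
from scipy.optimize import least_squares
f=lambda P:np.r_[(proj(cw,P)-[323.5,278]).ravel(),(proj(c,P)-[235,257.3]).ravel()]
o=least_squares(f,s['ee_pos']+[0,0,20]);print(o.x,o.fun,q2R(s['tool_rot']).T@(o.x-s['ee_pos']))
goto(430.5,-139.5,14,-0.6)
```

```text
[ 430.28899753 -136.70958818   93.6378841 ] [ 0.91390038  0.26629491 -2.62072161  0.56151556] [-30.16167123  -0.31497631  -3.61502298]
t 5.65 at [ 430.5 -140.3   63.5] yaw -0.51 w 0.2 F [ 0.3  0.2 -0.1] T [-0.06  0.1   0.04]
-> row [ 2.474e-01  1.000e-04 -4.200e-03  5.000e-04  0.000e+00  4.000e-04]
```

jog_arm(
  plan=[0,0,0,0,0,0,-1,0,0,0,0,0,0,-1,0,0,0,0,0,0,-1,0,0,0,0,0,0,-1,0,0,0,0,0,0,-1],
)

```text
t: 6.15
ee_pos: [431.1, -140.4, 64.1]
tool_rot: [-0.498, -0.502, -0.498, 0.502]
force: [-0.2, 0.4, 0.6]
gripper_width: 37.2
```

jog_arm(
  plan=[0,0,0,0,0,0,-1,0,0,0,0,0,0,-1,0,0,0,0,0,0,-1,0,0,0,0,0,0,-1,0,0,0,0,0,0,-1],
)

```text
t: 6.65
ee_pos: [431.1, -140.4, 64.2]
tool_rot: [0.498, 0.502, 0.498, -0.502]
force: [-0.0, 0.8, 0.8]
gripper_width: 76.9
```

jog_arm(
  plan=[0.1,0,0,0,0,0,-1,0.2,0,0,0,0,0,-1,0.3,0,0,0,0,0,-1,0.35,0,0,0,0,0,-1,0.35,0,0,0,0,0,-1],
)

```text
t: 7.15
ee_pos: [430.3, -140.5, -6.6]
tool_rot: [-0.497, -0.502, -0.498, 0.503]
force: [-0.3, -0.2, 1.1]
gripper_width: 94.1
```

jog_arm(
  plan=[0.03,0,0,0,0,0,-1,0.05,0,0,0,0,0,-1,0.07,0,0,0,0,0,-1,0.07,0,0,0,0,0,-1],
)

```text
t: 7.55
ee_pos: [431.0, -140.3, -20.0]
tool_rot: [-0.498, -0.502, -0.498, 0.502]
force: [0.5, -0.9, -0.1]
gripper_width: 94.1
```

```bash
python3 -c "
from h import *
c=cam('scene');im=viewer.read_camera('scene')
goto(430.5,-139.5,14,-0.6)
cv2.imwrite('pics/s7c.png',cv2.resize(im[170:330,150:350,::-1],None,fx=4,fy=4,interpolation=cv2.INTER_CUBIC))
im=viewer.read_camera('wrist');cv2.imwrite('pics/w7.png',im[:,:,::-1])
"
```

```text
t 7.60 at [ 431.  -140.4  -19.9] yaw -0.50 w 93.8 F [ 0.1 -1.1  0.1] T [-0.03  0.1  -0.01]
-> row [-0.1693 -0.0027 -0.0043  0.0005  0.      0.    ]
```

View pics/s7c.png

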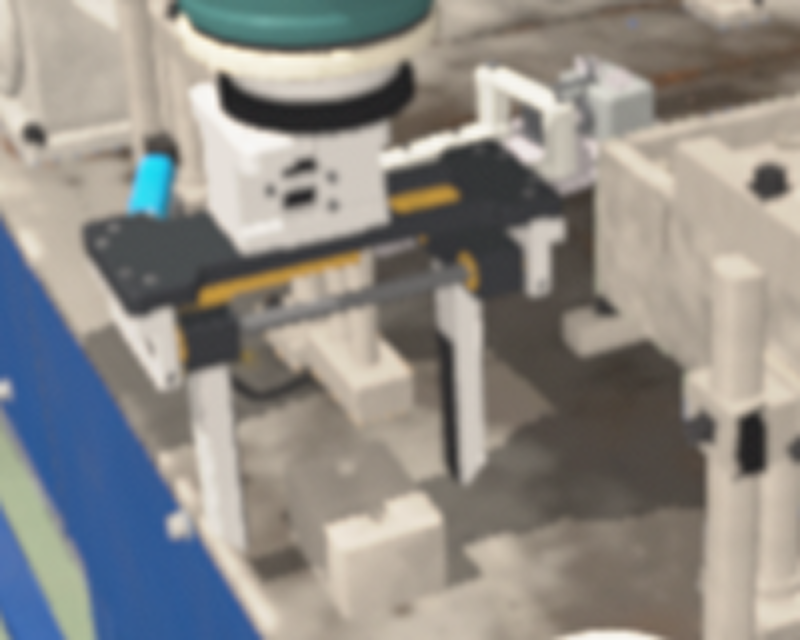

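View pics/w7.png

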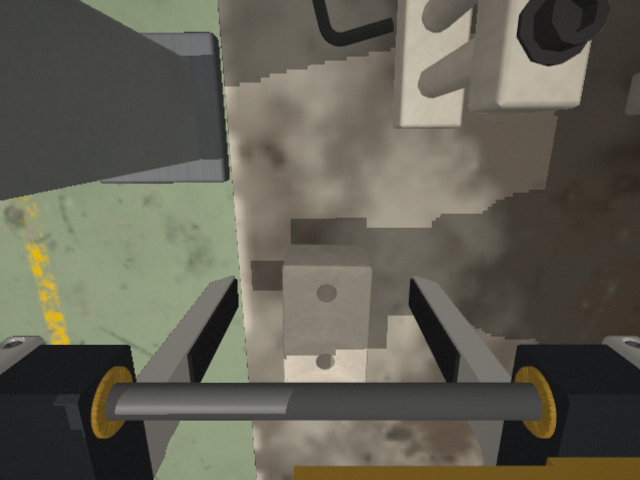

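jog_arm(
  plan=[0.015,0,0,0,0,0,-1,0.03,0,0,0,0,0,-1,0.03,0,0,0,0,0,-1],
)

```text
t: 7.95
ee_pos: [430.8, -140.3, -26.2]
tool_rot: [-0.498, -0.502, -0.498, 0.502]
force: [0.2, -1.4, -0.1]
gripper_width: 94.1
```

jog_arm(
  plan=[0.01,0,0,0,0,0,-1,0.02,0,0,0,0,0,-1,0.02,0,0,0,0,0,-1],
)

```text
t: 8.25
ee_pos: [430.9, -140.4, -30.1]
tool_rot: [-0.498, -0.502, -0.498, 0.502]
force: [0.4, 0.9, 0.0]
gripper_width: 94.2
```

jog_arm(
  plan=[0.01,0,0,0,0,0,-1,0.01,0,0,0,0,0,-1],
)

```text
t: 8.45
ee_pos: [431.0, -140.4, -32.0]
tool_rot: [-0.498, -0.502, -0.498, 0.502]
force: [0.4, 0.1, 1.4]
gripper_width: 94.1
```

jog_arm(
  plan=[0.01,0,0,0,0,0,-1,0.01,0,0,0,0,0,-1],
)

```text
t: 8.65
ee_pos: [430.9, -140.4, -34.1]
tool_rot: [-0.498, -0.502, -0.498, 0.502]
force: [-0.2, 0.3, 0.5]
gripper_width: 93.9
```

jog_arm(
  plan=[0.01,0,0,0,0,0,-1,0.01,0,0,0,0,0,-1],
)

```text
t: 8.85
ee_pos: [430.9, -140.4, -36.1]
tool_rot: [-0.498, -0.502, -0.498, 0.502]
force: [0.7, 0.5, 0.3]
gripper_width: 94.2
```

jog_arm(
  plan=[0.01,0,0,0,0,0,-1,0.01,0,0,0,0,0,-1],
)

```text
t: 9.05
ee_pos: [431.0, -140.3, -38.1]
tool_rot: [-0.498, -0.502, -0.498, 0.502]
force: [1.4, -0.1, -0.2]
gripper_width: 94.0
```

jog_arm(
  plan=[0.01,0,0,0,0,0,-1,0.01,0,0,0,0,0,-1],
)

```text
t: 9.25
ee_pos: [431.2, -140.4, -39.7]
tool_rot: [0.498, 0.502, 0.498, -0.502]
force: [-2.1, 1.4, 6.9]
gripper_width: 94.1
```

```bash
python3 -c "
from h import *
c=cam('scene');im=viewer.read_camera('scene')
goto(430.5,-139.5,14,-0.6)
cv2.imwrite('pics/s8c.png',cv2.resize(im[220:330,180:290,::-1],None,fx=6,fy=6,interpolation=cv2.INTER_CUBIC))
"
```

```text
t 9.30 at [ 431.2 -140.4  -39.7] yaw -0.51 w 94.1 F [-1.7  0.5  7.3] T [0.1  0.44 0.02]
-> row [-2.686e-01 -3.400e-03 -4.700e-03  5.000e-04 -0.000e+00 -1.000e-04]
```

View pics/s8c.png

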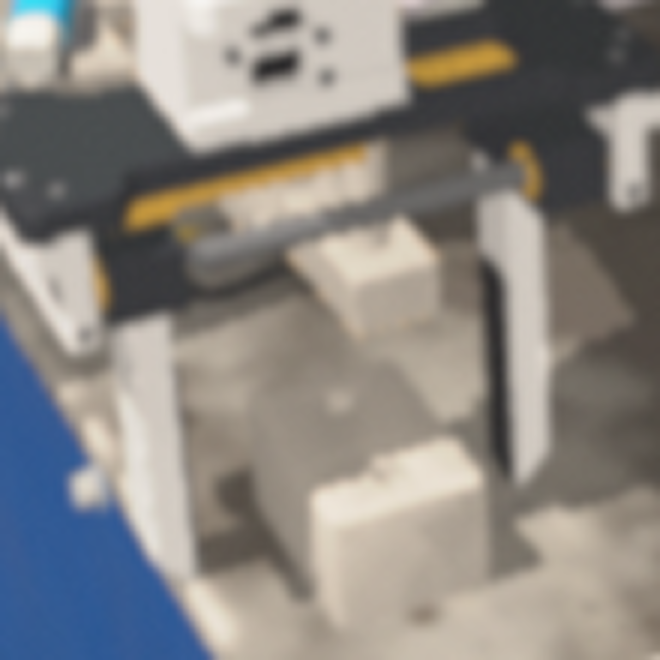

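jog_arm(
  plan=[-0.03,0,0,0,0,0,-1,-0.078,0,0,0,0,0,-1,-0.078,0,0,0,0,0,-1,-0.078,0,0,0,0,0,1,-0.078,0,0,0,0,0,1],
  newtons=50,
)

```text
t: 9.8
ee_pos: [431.0, -140.3, -24.3]
tool_rot: [-0.498, -0.502, -0.498, 0.502]
force: [0.1, 0.4, 0.1]
gripper_width: 81.2
```

jog_arm(
  plan=[0,0,0,0,0,0,1,0,0,0,0,0,0,1,0,0,0,0,0,0,1,0,0,0,0,0,0,1,0,0,0,0,0,0,1],
)

```text
t: 10.3
ee_pos: [431.1, -140.4, -24.3]
tool_rot: [-0.498, -0.502, -0.498, 0.502]
force: [1.4, 0.8, -1.4]
gripper_width: 44.3
```

jog_arm(
  plan=[0,0,0,0,0,0,1,0,0,0,0,0,0,1,0,0,0,0,0,0,1],
)

```text
t: 10.6
ee_pos: [431.1, -140.4, -24.3]
tool_rot: [-0.498, -0.502, -0.498, 0.502]
force: [1.9, -0.7, -2.1]
gripper_width: 44.8
```

```bash
python3 -c "
from h import *
im=viewer.read_camera('wrist');cv2.imwrite('pics/w9.png',im[:,:,::-1])
goto(430.5,-139.5,14,-0.6)
"
```

```text
t 10.65 at [ 431.1 -140.4  -24.3] yaw -0.50 w 44.5 F [ 1.5 -0.7 -2.3] T [-0.07 -0.22  0.02]
-> row [-0.1914 -0.0028 -0.0044  0.0006  0.     -0.    ]
```

View pics/w9.png

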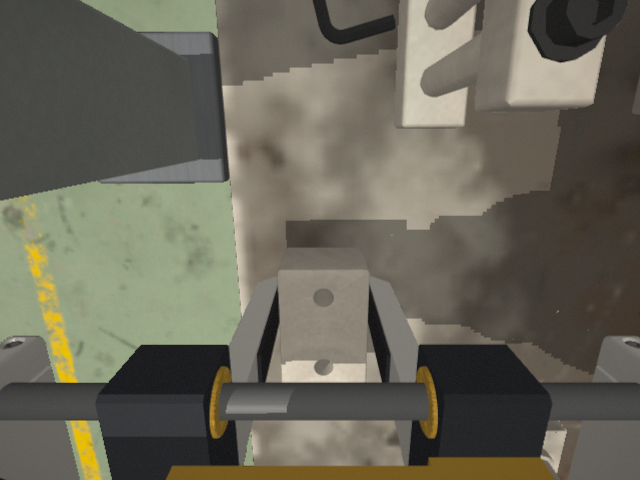

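The wrist picture confirms the grip: block between the pads at px (280–368, 268–385), opening 44.5 mm. The real fingertips sit 39.5 mm behind the reported TCP (bench touched at reported z -39.7). Lifting now.

jog_arm(
  plan=[-0.1,0,0,0,0,0,1,-0.3,0,0,0,0,0,1,-0.5,0,0,0,0,0,1,-0.7,0,0,0,0,0,1,-0.85,0,0,0,0,0,1],
)

```text
t: 11.15
ee_pos: [430.7, -140.6, 147.5]
tool_rot: [0.498, 0.502, 0.498, -0.502]
force: [0.7, 0.5, -5.7]
gripper_width: 44.5
```

```bash
python3 -c "
from h import *
import math
a=math.radians(10)
goto(574-45*math.cos(a),152-45*math.sin(a),150,100)
"
```

```text
t 11.15 at [ 430.7 -140.6  147.5] yaw -0.54 w 44.5 F [ 0.7  0.5 -5.7] T [ 0.06 -0.03  0.01]
-> row [-1.2400e-02  4.8160e-01 -1.4284e+00 -5.5850e-01  0.0000e+00 -1.0000e-04]
```

jog_arm(
  plan=[0,0.24,-0.8,-0.24,0,0,1,0,0.24,-0.8,-0.24,0,0,1,0,0.24,-0.8,-0.24,0,0,1,0,0.24,-0.8,-0.24,0,0,1,0,0.24,-0.8,-0.24,0,0,1],
)

```text
t: 11.65
ee_pos: [480.3, 22.2, 145.1]
tool_rot: [0.648, 0.281, 0.649, -0.282]
force: [0.2, -1.8, -4.6]
gripper_width: 44.5
```

```bash
python3 -c "
from h import *
import math
a=math.radians(10)
goto(574-45*math.cos(a),152-45*math.sin(a),130,100)
"
```

```text
t 11.65 at [480.3  22.2 145.1] yaw 43.08 w 44.5 F [ 0.2 -1.8 -4.6] T [-0.08  0.08  0.02]
-> row [ 7.530e-02  5.970e-01 -2.770e-01 -3.162e-01 -4.000e-04  2.000e-04]
```

jog_arm(
  plan=[0.07,0.597,-0.277,-0.316,0,0,1,0.07,0.597,-0.277,-0.316,0,0,1,0.07,0.597,-0.277,-0.316,0,0,1,0.07,0.597,-0.277,-0.316,0,0,1,0.07,0.597,-0.277,-0.316,0,0,1],
)

```text
t: 12.15
ee_pos: [530.4, 141.3, 130.7]
tool_rot: [0.706, 0.025, 0.707, -0.026]
force: [-0.4, -0.8, -4.8]
gripper_width: 44.4
```

```bash
python3 -c "
from h import *
import math
a=math.radians(10)
goto(574-45*math.cos(a),152-45*math.sin(a),130,100)
"
```

```text
t 12.15 at [530.4 141.3 130.7] yaw 85.88 w 44.4 F [-0.4 -0.8 -4.8] T [-0.06  0.08  0.01]
-> row [ 0.0034  0.0143 -0.0048 -0.0784 -0.0006  0.0004]
```

jog_arm(
  plan=[0.0,0.014,-0.005,-0.04,0,0,1,0.0,0.014,-0.005,-0.078,0,0,1,0.1,0.014,-0.005,-0.078,0,0,1,0.2,0.014,-0.005,-0.078,0,0,1,0.2,0.014,-0.005,-0.078,0,0,1],
)

```text
t: 12.65
ee_pos: [528.3, 142.8, 89.3]
tool_rot: [0.703, -0.059, 0.706, 0.058]
force: [-0.4, 0.1, -4.9]
gripper_width: 44.4
```

```bash
python3 -c "
from h import *
import math
s=readout.get_state();c=cam('wrist',s)
im=viewer.read_camera('wrist');cv2.imwrite('pics/w10.png',im[:,:,::-1])
for t in ['mouth','bridge','pad_face','fixture','block']:
    for d in finder.pinpoint(t,'wrist')[:2]: print(t,round(d['conf'],2),w(c,d['location']).round(1))
a=math.radians(10)
goto(574-45*math.cos(a),152-45*math.sin(a),130,100)
u=np.array([math.cos(a),math.sin(a)]);v=np.array([-u[1],u[0]])
F=lambda x,y,z:np.r_[np.array([574,152])+x*u+y*v,z]
print(proj(c,[F(*q) for q in [(0,24,16),(0,-24,16),(88,24,16),(88,-24,16),(88,40,51),(88,-40,51),(190,47,6),(190,-47,6)]]).round(0))
im=viewer.read_camera('top');cv2.imwrite('pics/t10.png',cv2.resize(im[160:320,150:310,::-1],None,fx=4,fy=4,interpolation=cv2.INTER_CUBIC))
"
```

```text
block 0.64 [543.3 143.6 112.6]
t 12.95 at [530.7 143.7  92.5] yaw 99.49 w 44.5 F [ 0.   0.4 -4.3] T [0.07 0.08 0.02]
-> row [-1.873e-01  3.300e-03 -4.600e-03 -2.900e-03  3.000e-04 -1.000e-04]
[[352. 287.]
 [298. 287.]
 [351. 371.]
 [301. 372.]
 [372. 397.]
 [280. 398.]
 [371. 447.]
 [283. 448.]]
```

View pics/w10.png

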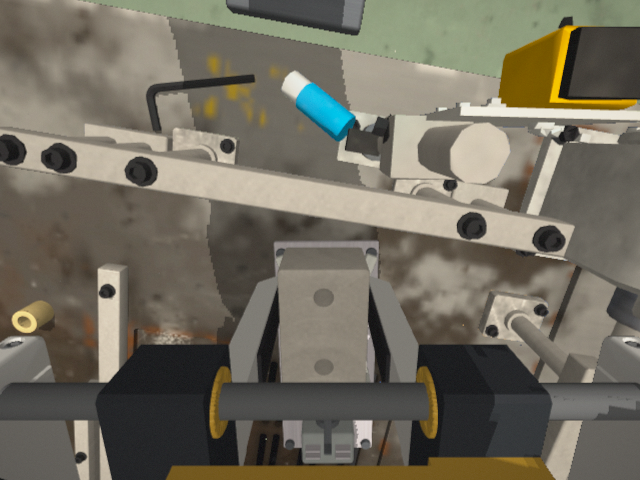

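View pics/t10.png

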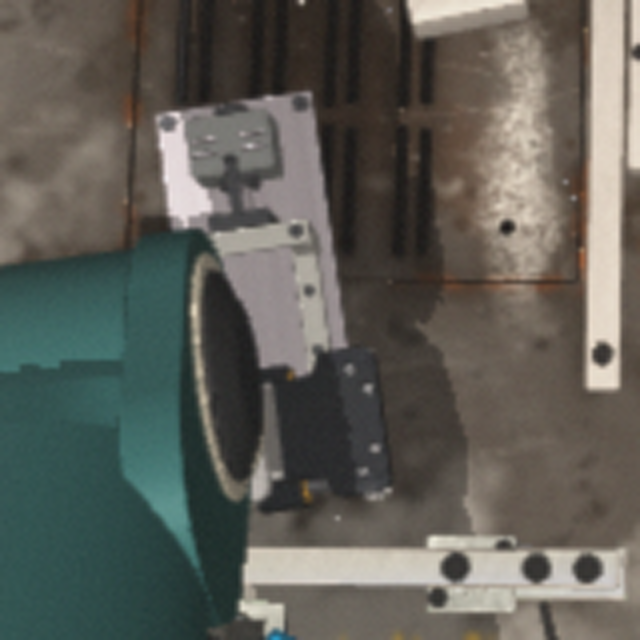

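Run:
```python
import cv2
im=cv2.imread('pics/w10.png')
cv2.imwrite('pics/w10a.png',cv2.resize(im[230:290,255:400],None,fx=5,fy=5,interpolation=cv2.INTER_CUBIC))
cv2.imwrite('pics/w10b.png',cv2.resize(im[390:470,265:390],None,fx=5,fy=5,interpolation=cv2.INTER_CUBIC))
```

```text
(no output)
```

View pics/w10a.png

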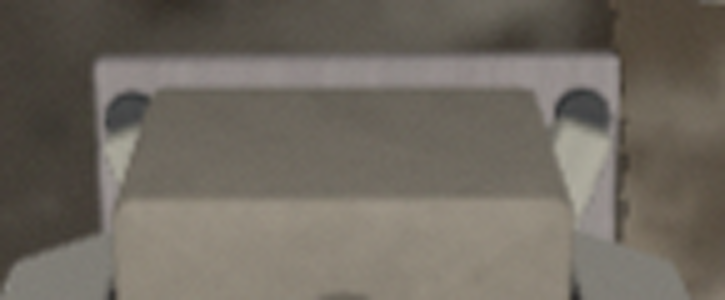

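View pics/w10b.png

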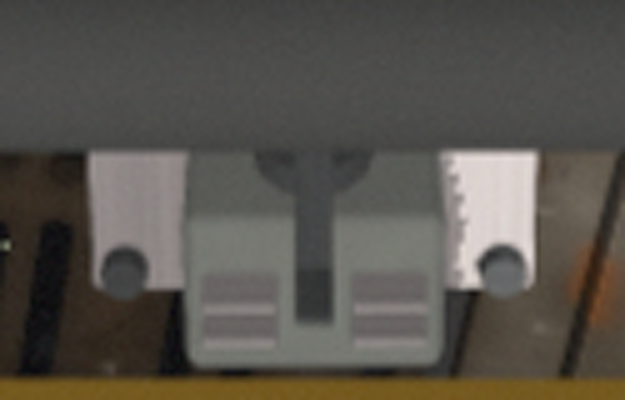

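```bash
cat > fit.py <<'E'
from h import *
def fit(c,uv,s):
    P=back(c,uv,6)[:,:2]
    rear=(P[0]+P[1])/2; front=(P[2]+P[3])/2; ax=front-rear; L=np.linalg.norm(ax); yaw=np.degrees(np.arctan2(ax[1],ax[0]))
    u=ax/L; mid=(rear+front)/2; org=mid-75*u
    print('L %.1f W %.1f %.1f yaw %.2f org'%(L,np.linalg.norm(P[0]-P[1]),np.linalg.norm(P[2]-P[3]),yaw),org.round(1))
    v=np.array([-u[1],u[0]]); d=s['ee_pos'][:2]-org; print('TCP in fixture x %.1f y %.1f'%(d@u,d@v))
E
python3 - <<'E'
from fit import *
s=readout.get_state();c=cam('wrist',s)
uv=[(274,241.4),(379,241.4),(283.6,448),(372.4,448)]
fit(c,uv,s)
c2=list(c); c2[4]=c[4]+[0,0,10]; fit(c2,uv,s)
Rt=q2R(s['tool_rot'])
# block px center cols: top face z = rep+39.5-15+35
for z,(a,b) in ((s['ee_pos'][2]+59,(278.5,369)),):
    P=back(c,[(a,270),(b,270)],z);print('block top rear edge, tool y', ((P-s['ee_pos'])@Rt)[:,1:], np.linalg.norm(P[0]-P[1]))
E
```

```text
L 234.2 W 94.2 96.3 yaw 10.00 org [580.2 155.4]
TCP in fixture x -50.8 y -2.9
L 241.9 W 97.2 99.5 yaw 10.00 org [587.  156.6]
TCP in fixture x -57.7 y -3.0
block top rear edge, tool y [[-21.68376163 -21.2419843 ]
 [ 21.8541743  -21.18977829]] 43.537968054466795
```

Wrist picture: plate rear corners at (274,241) and (379,241), block centred at col 323.7. The tool is about 2.9 mm to the right of the centre line, and fixture yaw is 10.0°. I'll correct sideways and lower.

jog_arm(
  plan=[0.1,0.0145,-0.02,-0.003,0,0,1,0.2,0.0145,-0.02,-0.003,0,0,1,0.3,0.0145,-0.02,-0.003,0,0,1,0.4,0.0145,-0.02,-0.003,0,0,1,0.48,0.0145,-0.02,-0.003,0,0,1],
)

```text
t: 13.5
ee_pos: [525.9, 145.8, -4.9]
tool_rot: [0.704, -0.062, 0.704, 0.062]
force: [0.7, 0.0, -4.3]
gripper_width: 44.5
```

jog_arm(
  plan=[0,0,0,0,0,0,1],
)

```text
t: 13.6
ee_pos: [524.9, 145.5, -5.6]
tool_rot: [0.704, -0.062, 0.705, 0.062]
force: [-0.4, -0.6, -4.2]
gripper_width: 44.8
```

```bash
python3 -c "
from fit import *
s=readout.get_state();c=cam('wrist',s)
im=viewer.read_camera('wrist');cv2.imwrite('pics/w11.png',im[:,:,::-1])
cv2.imwrite('pics/w11a.png',cv2.resize(im[220:470,230:420,::-1],None,fx=3,fy=3,interpolation=cv2.INTER_CUBIC)[:600])
goto(574,152,-18,100)
"
```

```text
t 13.65 at [525.7 145.6  -4.4] yaw 100.02 w 44.4 F [ 0.3  0.2 -4.7] T [-0.02  0.08  0.02]
-> row [ 6.780e-02 -1.050e-02  2.437e-01  1.000e-04 -3.000e-04  1.000e-04]
```

View pics/w11.png

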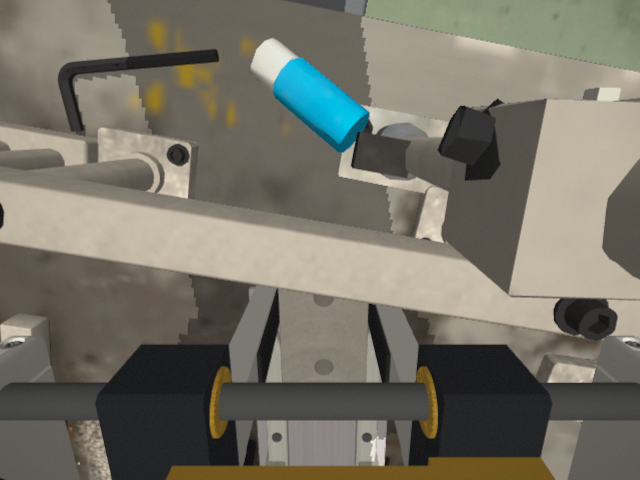

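```bash
python3 -c "
import cv2
im=cv2.imread('pics/w11.png')
cv2.imwrite('pics/w11b.png',cv2.resize(im[340:470,240:410],None,fx=4.5,fy=4.5,interpolation=cv2.INTER_CUBIC))
"
```

```text
(no output)
```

View pics/w11b.png

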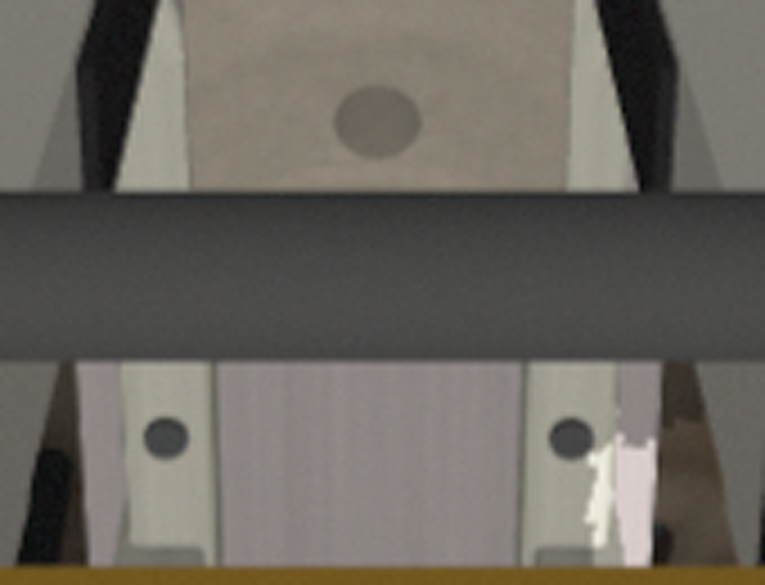

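jog_arm(
  plan=[0.0,-0.0075,0,0,0,0,1,0.025,-0.0075,0,0,0,0,1,0.055,-0.0075,0,0,0,0,1,0.055,-0.0075,0,0,0,0,1,0.055,-0.0075,0,0,0,0,1],
)

```text
t: 14.15
ee_pos: [526.1, 144.2, -15.3]
tool_rot: [0.704, -0.062, 0.704, 0.062]
force: [-0.7, -0.1, -5.2]
gripper_width: 44.5
```

```bash
python3 -c "
from fit import *
goto(574,152,-18,100)
im=viewer.read_camera('scene');cv2.imwrite('pics/s12.png',cv2.resize(im[150:270,180:340,::-1],None,fx=4.5,fy=4.5,interpolation=cv2.INTER_CUBIC))
"
```

```text
t 14.15 at [526.1 144.2 -15.3] yaw 100.02 w 44.5 F [-0.7 -0.1 -5.2] T [ 0.03  0.09 -0.03]
-> row [ 1.320e-02 -3.400e-03  2.426e-01  1.000e-04 -1.000e-04  0.000e+00]
```

View pics/s12.png

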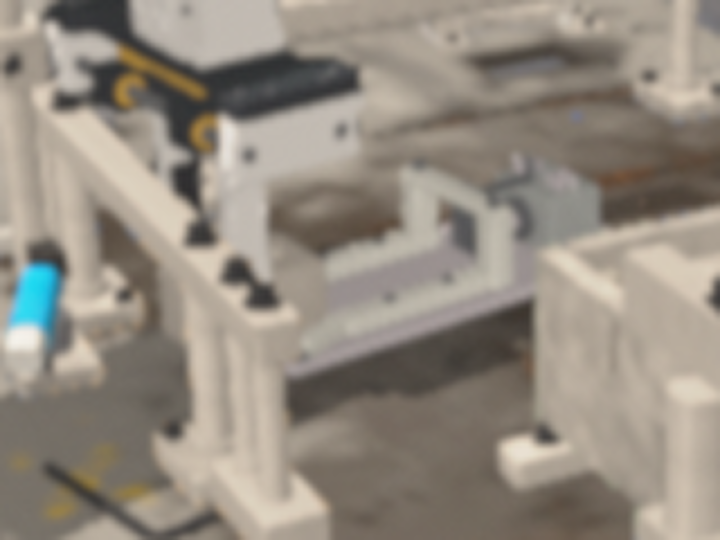

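jog_arm(
  plan=[0,0,0.02,0,0,0,1,0,0,0.04,0,0,0,1,0,0,0.06,0,0,0,1,0,0,0.08,0,0,0,1,0,0,0.1,0,0,0,1],
)

```text
t: 14.7
ee_pos: [546.3, 147.8, -15.3]
tool_rot: [0.704, -0.062, 0.704, 0.062]
force: [0.2, -0.2, -5.4]
gripper_width: 44.9
```

```bash
python3 -c "
from fit import *
goto(574,152,-18,100)
im=viewer.read_camera('wrist');cv2.imwrite('pics/w13.png',cv2.resize(im[260:470,240:410,::-1],None,fx=2.8,fy=2.8,interpolation=cv2.INTER_CUBIC))
"
```

```text
t 14.70 at [546.3 147.8 -15.3] yaw 100.02 w 44.9 F [ 0.2 -0.2 -5.4] T [ 0.    0.05 -0.  ]
-> row [ 1.350e-02 -3.500e-03  1.399e-01  1.000e-04  0.000e+00  0.000e+00]
```

View pics/w13.png

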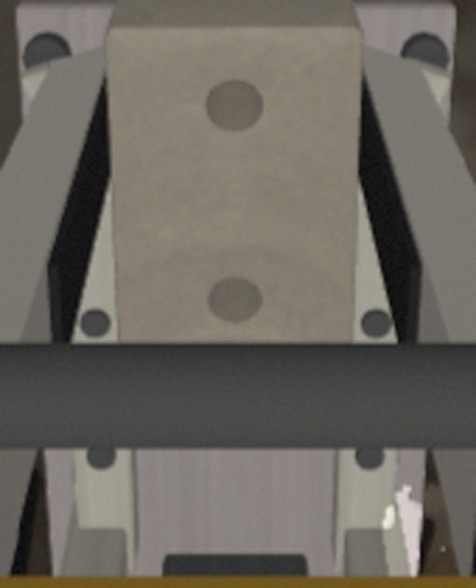

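jog_arm(
  plan=[0,0,0.025,0,0,0,1,0,0,0.05,0,0,0,1,0,0,0.075,0,0,0,1,0,0,0.1,0,0,0,1,0,0,0.1,0,0,0,1],
)

```text
t: 15.25
ee_pos: [566.3, 151.3, -15.3]
tool_rot: [0.705, -0.062, 0.704, 0.062]
force: [0.7, -0.6, -5.4]
gripper_width: 44.6
```

jog_arm(
  plan=[0.005,0,0,0,0,0,1,0.01,0,0,0,0,0,1,0.01,0,0,0,0,0,1],
)

```text
t: 15.55
ee_pos: [565.2, 151.2, -17.5]
tool_rot: [0.704, -0.062, 0.705, 0.062]
force: [-0.1, 0.5, -4.6]
gripper_width: 44.8
```

jog_arm(
  plan=[0.003,0,0,0,0,0,1,0.005,0,0,0,0,0,1],
)

```text
t: 15.75
ee_pos: [565.5, 151.3, -18.2]
tool_rot: [0.704, -0.062, 0.704, 0.062]
force: [-3.3, -1.1, 4.4]
gripper_width: 44.4
```

jog_arm(
  plan=[0.003,0,0,0,0,0,1,0.005,0,0,0,0,0,1],
)

```text
t: 15.95
ee_pos: [565.5, 151.3, -18.3]
tool_rot: [0.704, -0.062, 0.704, 0.062]
force: [-10.7, -2.7, 24.6]
gripper_width: 44.4
```

jog_arm(
  plan=[-0.005,0,0,0,0,0,1,-0.0075,0,0,0,0,0,1,-0.0075,0,0.01,0,0,0,1],
)

```text
t: 16.25
ee_pos: [567.4, 151.6, -17.8]
tool_rot: [0.704, -0.062, 0.704, 0.062]
force: [0.6, -0.1, -4.7]
gripper_width: 44.4
```

```bash
python3 -c "
from fit import *
goto(574,152,-18,100)
im=viewer.read_camera('wrist');cv2.imwrite('pics/w14.png',cv2.resize(im[220:470,240:410,::-1],None,fx=2.3,fy=2.3,interpolation=cv2.INTER_CUBIC))
im=viewer.read_camera('scene');cv2.imwrite('pics/s14.png',cv2.resize(im[150:270,200:340,::-1],None,fx=4.5,fy=4.5,interpolation=cv2.INTER_CUBIC))
"
```

```text
t 16.25 at [567.4 151.6 -17.8] yaw 100.03 w 44.4 F [ 0.6 -0.1 -4.7] T [0.03 0.11 0.01]
-> row [ 0.0008 -0.0037  0.0327  0.0001 -0.      0.    ]
```

View pics/w14.png

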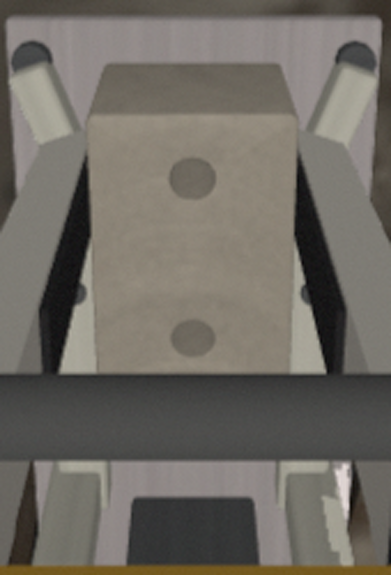

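View pics/s14.png

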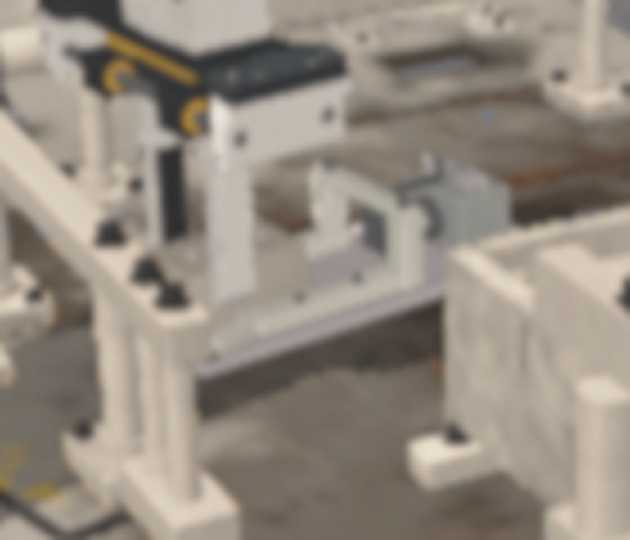

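```bash
cat > px.py <<'E'
from h import *
def pos(row_plate,col,row_block=None,colb=323.7,s=None):
    s=s or readout.get_state(); c=cam('wrist',s); a=np.radians(10);u=np.array([np.cos(a),np.sin(a)])
    P=back(c,[(col,row_plate)],6)[0,:2]; t=(s['ee_pos'][:2]-P)@u-40; print('TCP fixture x %.1f -> block ctr %.1f'%(t,t+13.9))
    if row_block:
        B=back(c,[(colb,row_block)],41)[0,:2]; print('block rear x via px %.1f'%((B-P)@u-40))
E
python3 -c "
from px import *
pos(227.4,324,269)"
```

```text
TCP fixture x -6.8 -> block ctr 7.1
block rear x via px -28.5
```

jog_arm(
  plan=[0,0,0.04,0,0,0,1,0,0,0.08,0,0,0,1,0,0,0.12,0,0,0,1,0,0,0.16,0,0,0,1,0,0,0.2,0,0,0,1],
)

```text
t: 16.85
ee_pos: [607.7, 158.7, -17.9]
tool_rot: [0.704, -0.062, 0.704, 0.062]
force: [0.3, 0.1, -5.2]
gripper_width: 44.5
```

jog_arm(
  plan=[0,0,0.01,0,0,0,1,0,0,0.02,0,0,0,1,0,0,0.03,0,0,0,1,0,0,0.04,0,0,0,1,0,0,0.05,0,0,0,1],
)

```text
t: 17.35
ee_pos: [616.8, 160.3, -17.7]
tool_rot: [0.704, -0.062, 0.704, 0.062]
force: [-0.5, -0.3, -4.0]
gripper_width: 44.7
```

```bash
python3 -c "
from fit import *
goto(574,152,-18,100)
im=viewer.read_camera('wrist');cv2.imwrite('pics/w15.png',im[:,:,::-1])
im=viewer.read_camera('top');cv2.imwrite('pics/t15.png',cv2.resize(im[160:300,150:290,::-1],None,fx=4,fy=4,interpolation=cv2.INTER_CUBIC))
im=viewer.read_camera('scene');cv2.imwrite('pics/s15.png',cv2.resize(im[150:270,200:340,::-1],None,fx=4.5,fy=4.5,interpolation=cv2.INTER_CUBIC))
"
```

```text
t 17.35 at [616.8 160.3 -17.7] yaw 100.03 w 44.7 F [-0.5 -0.3 -4. ] T [ 0.04  0.07 -0.04]
-> row [ 1.30e-03 -3.60e-03 -2.18e-01  1.00e-04 -0.00e+00  0.00e+00]
```

View pics/w15.png

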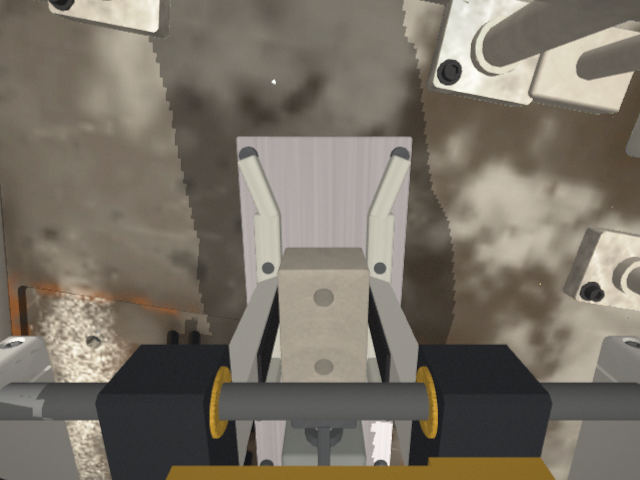

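View pics/s15.png

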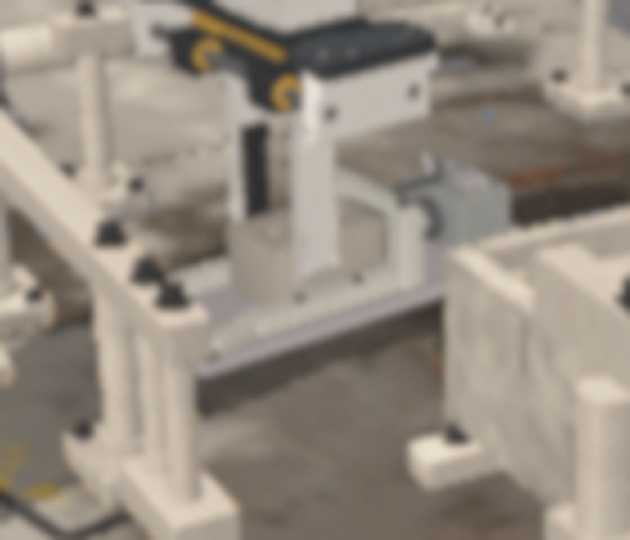

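View pics/t15.png

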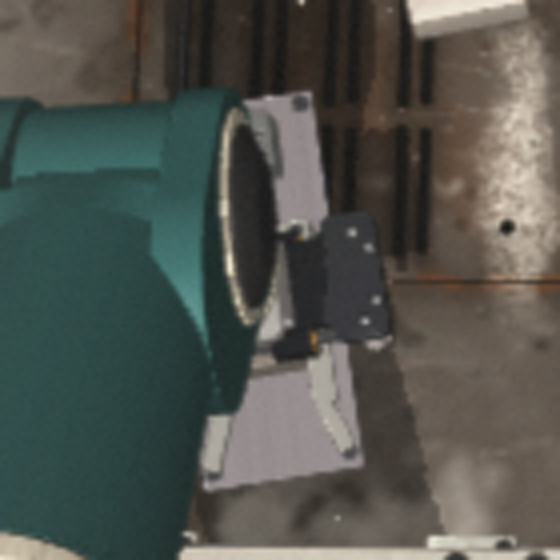

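jog_arm(
  plan=[0,0,0.01,0,0,0,1,0,0,0.02,0,0,0,1,0,0,0.03,0,0,0,1,0,0,0.035,0,0,0,1,0,0,0.035,0,0,0,1],
)

```text
t: 18.0
ee_pos: [623.8, 161.5, -17.8]
tool_rot: [0.704, -0.062, 0.704, 0.062]
force: [0.9, 0.5, -5.6]
gripper_width: 44.4
```

jog_arm(
  plan=[0,0,0.005,0,0,0,1,0,0,0.01,0,0,0,1,0,0,0.015,0,0,0,1,0,0,0.02,0,0,0,1,0,0,0.025,0,0,0,1],
)

```text
t: 18.5
ee_pos: [628.7, 162.4, -17.8]
tool_rot: [0.704, -0.062, 0.704, 0.062]
force: [0.5, -0.0, -5.7]
gripper_width: 44.5
```

jog_arm(
  plan=[0,0,0.005,0,0,0,1,0,0,0.01,0,0,0,1,0,0,0.01,0,0,0,1],
)

```text
t: 18.8
ee_pos: [630.5, 162.7, -17.8]
tool_rot: [0.704, -0.062, 0.704, 0.062]
force: [-0.6, -0.1, -4.7]
gripper_width: 44.5
```

jog_arm(
  plan=[0,0,0.005,0,0,0,1,0,0,0.01,0,0,0,1,0,0,0.015,0,0,0,1,0,0,0.015,0,0,0,1],
)

```text
t: 19.2
ee_pos: [633.3, 163.3, -17.9]
tool_rot: [0.704, -0.062, 0.705, 0.062]
force: [-4.2, -0.4, -3.9]
gripper_width: 44.6
```

jog_arm(
  plan=[0,0,0.005,0,0,0,1,0,0,0.01,0,0,0,1,0,0,0.015,0,0,0,1,0,0,0.015,0,0,0,1],
)

```text
t: 19.6
ee_pos: [636.1, 163.7, -17.9]
tool_rot: [0.704, -0.062, 0.705, 0.062]
force: [-6.7, -1.3, -2.9]
gripper_width: 44.7
```

jog_arm(
  plan=[0,0,0.005,0,0,0,1,0,0,0.01,0,0,0,1,0,0,0.015,0,0,0,1,0,0,0.018,0,0,0,1,0,0,0.018,0,0,0,1],
)

```text
t: 20.1
ee_pos: [639.0, 164.3, -18.1]
tool_rot: [0.704, -0.062, 0.705, 0.062]
force: [-9.2, -1.5, -1.2]
gripper_width: 44.5
```

jog_arm(
  plan=[0,0,0,0,0,0,1,0,0,0,0,0,0,1,0,0,0,0,0,0,1],
)

```text
t: 20.4
ee_pos: [639.0, 164.2, -18.1]
tool_rot: [0.704, -0.062, 0.705, 0.062]
force: [-9.4, -1.1, -2.0]
gripper_width: 44.4
```

```bash
python3 -c "
from fit import *
goto(574,152,-18,100)
im=viewer.read_camera('wrist');cv2.imwrite('pics/w16.png',im[:,:,::-1])
cv2.imwrite('pics/w16a.png',cv2.resize(im[350:470,250:400,::-1],None,fx=5,fy=5,interpolation=cv2.INTER_CUBIC))
im=viewer.read_camera('scene');cv2.imwrite('pics/s16.png',cv2.resize(im[165:235,260:330,::-1],None,fx=8,fy=8,interpolation=cv2.INTER_CUBIC))
"
```

```text
t 20.40 at [639.  164.2 -18.1] yaw 100.02 w 44.4 F [-9.4 -1.1 -2. ] T [-0.33  2.22 -0.06]
-> row [ 4.000e-04 -3.700e-03 -3.306e-01  1.000e-04 -7.000e-04 -0.000e+00]
```

View pics/w16.png

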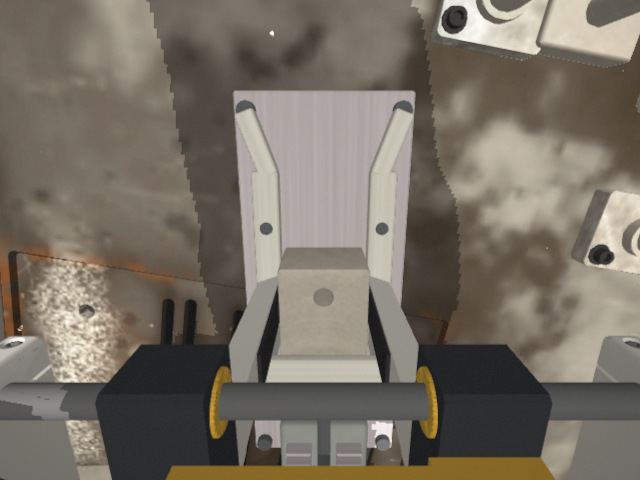

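View pics/w16a.png

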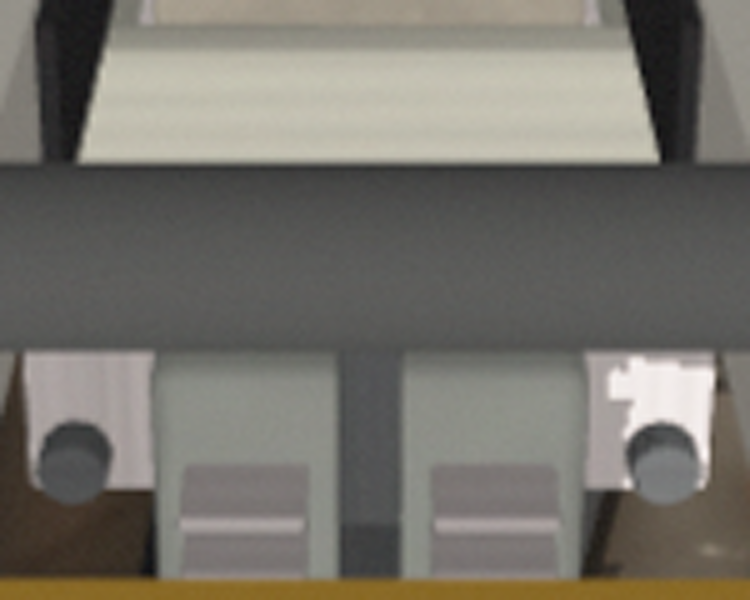

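View pics/s16.png

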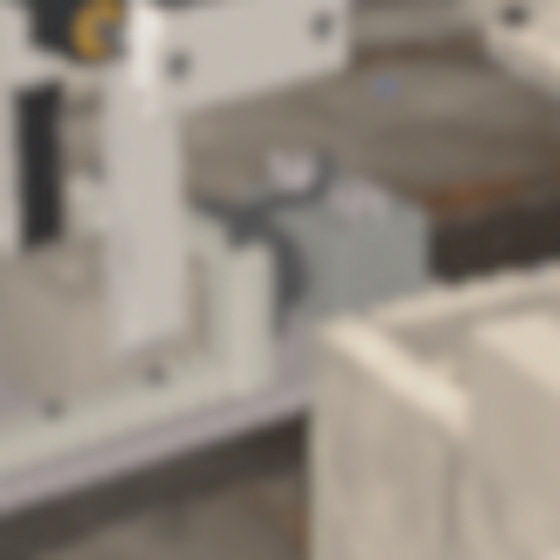

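jog_arm(
  plan=[0,0,0.002,0,0,0,1,0,0,0.002,0,0,0,1,0,0,0.002,0,0,0,1,0,0,0.002,0,0,0,1,0,0,0.002,0,0,0,1],
)

```text
t: 21.0
ee_pos: [639.3, 164.3, -18.1]
tool_rot: [0.704, -0.062, 0.705, 0.062]
force: [-10.0, -1.6, -0.9]
gripper_width: 44.4
```

jog_arm(
  plan=[0,0,0,0,0,0,1,0,0,0,0,0,0,1,0,0,0,0,0,0,1,0,0,0,0,0,0,1,0,0,0,0,0,0,1],
)

```text
t: 21.5
ee_pos: [639.3, 164.3, -18.1]
tool_rot: [0.704, -0.062, 0.705, 0.062]
force: [-10.8, -1.8, -1.5]
gripper_width: 44.3
```

jog_arm(
  plan=[0,0,0,0,0,0,1,0,0,0,0,0,0,1,0,0,0,0,0,0,1,0,0,0,0,0,0,1,0,0,0,0,0,0,1],
)

```text
t: 22.0
ee_pos: [639.3, 164.3, -18.1]
tool_rot: [0.704, -0.062, 0.705, 0.062]
force: [-9.9, -1.1, 0.2]
gripper_width: 44.6
```

```bash
python3 -c "
from px import *
s=readout.get_state()
im=viewer.read_camera('wrist');cv2.imwrite('pics/w17.png',im[:,:,::-1])
goto(574,152,-18,100)
pos(91,324,270)
c=cam('top');viewer.read_camera('top')
for d in finder.pinpoint('tin','top')[:1]+finder.pinpoint('bush','top')[:2]+finder.pinpoint('hex_key','top')[:2]: print(d['conf'],w(c,d['location']).round(0))
c=cam('wrist')
"
```

```text
t 22.05 at [639.3 164.2 -18.1] yaw 100.02 w 44.8 F [-9.8 -1.5 -0.7] T [-0.28  2.26 -0.13]
-> row [ 4.000e-04 -3.500e-03 -3.322e-01  1.000e-04 -7.000e-04  0.000e+00]
TCP fixture x 64.9 -> block ctr 78.8
block rear x via px 43.8
0.85 [ 452. -329.    0.]
0.38 [ 648. -113.   -3.]
```

```bash
python3 -c "
from rig import r
print(r.close_job())"
```

```text
the job is handed in; nothing more can be done
None
```

The jig block is in the channel and pressed on the stop at about 10 N. I handed the job in at about t = 22 s with the gripper still holding it at a 50 N grip setting.

**What I did:**
- **Picking the block:** I took the block farthest to the robot's right, at top px (350,325).
- **Placing it:** I gripped it across its 44 mm sides near one end, carried it over the bar and entered at the mouth. It first touched the channel floor at the correct height. I then raised it a fraction of a millimetre, slid it under the bridge and pushed in steps of about 1 mm.

**Last checks:**
- **Push:** the force along the channel was about 9.9 N and steady for over 1.5 s. Contact was at about TCP x 629.8 mm, which gives about 9.5 mm of stop travel.
- **Position:** the wrist camera put the block's rear end at fixture x 43.8, against a nominal 44 for 10 mm of travel. The block's place in the fingers had not shifted, so it did not slip. It looked centred in the channel, and the gripper yaw was 100.02° for a fixture at 10.0°.
- **Pointer:** in the last wrist picture I viewed (t = 20.4 s) it stood level with the gap between the fins.

**What disagreed or failed:**
- **Fingertips:** they end about 39.5 mm short of the reported TCP. My first grasp closed on air above the block, so I touched the bench lightly (about 7 N) to find the true tip height.
- **Sideways estimates:** two measurements of the centre line differed by about 1.5 mm. I went with the rails seen close up.
- **Floor contact:** finding the channel floor briefly gave about 25 N.
- **Bystanders:** in the final check the finder put the tin and bush within 5 mm of their starting readings. It did not report the hex key, which I last saw in the wrist picture at about t = 13.6 s; the arm did not work near it.

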